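Lay the breakfast tray with boiled eggs

ROBOT

A 6-joint arm with a two-finger parallel gripper is mounted at the origin on the work surface. World frame = base frame: x ahead of the robot, y to its left, z up, the work surface at z = 0. Lengths are in m, angles in rad, forces in N, time in s.
With the tool pointing down it reaches from about 0.275 to 0.975 m from the base axis. Payload 8.4 kg.
Tool frame: the origin (TCP) lies on the centre line of the jaws, within the pads' length; the fingertips stand robot.finger_overhang ahead of it and the grasp point (between the pads) is the TCP (robot.finger_overhang is the distance from the TCP to the fingertips, in m); z points along the fingers, y is the line along which they close (so a half turn about z gives the same grasp; the last joint's range is limited). The gripper opens to 92 mm and grips with 3 to 60 N. Pads are 20 mm wide; open, the fingers measure 128 mm over their backs; the gripper's body (75 mm by 189 mm) begins 69 mm behind the grasp point.
Start: joints at [-0.002, 0.353, 1.633, -0, 1.155, -0.002], TCP at [0.625, -0, 0.197] pointing down, gripper open.
Joint ranges: [-2.63, 2.63], [-0.92, 2.1], [0.06, 2.66], [-1.3, 4.44], [0, 2.69], [-3.02, 3.02]. Speed limits (rad/s): [2.22, 2.22, 2.79, 3.14, 3.14, 3.14].

INTERFACE

Orientations are given as a unit quaternion [w, x, y, z].
In Python, from bench import monitor, get_image, camera_params, job_done, robot gives the robot as it stands. The module is installed in compiled form; this text tells all that it offers.
- The arm moves only by the tool step_arm, never from a script. Its argument "increments" is a list of rows, each a list of 3 entries, a list of its own where there are three numbers: the shift along the tool's x, y, z in mm, then the turn, a rotation vector about the tool's x, y, z in degrees, then the closure in counts, from 0 (fully open) to 255 (shut). A call has exactly 10 rows; each row is the pose to reach, as a shift and turn from the pose commanded when the call began, along the tool's axes at that moment; what a row does not reach only later rows make up. A row lasts 1/8 s, in which the tool goes at most 62.5 mm and 10.7 degrees, less where a joint would pass 70% of its speed; a pose out of reach is approached as far as the arm can. A call with a gripper value outside its range is refused whole. The fingers move at their own pace and stop on an object; "force" is the grip in N (left out, the last holds). Time passes only in rows, so rows that repeat a pose let the fingers close, or fill a call up. It gives the time, the measured TCP pose, the force, the opening and the grip force at its end, in the units of the state.
- monitor.read_state(): the state, without advancing time (a new reading comes with each control period).
- get_image(name): name is "scene" or "side" or "wrist"; returns the picture (400x640x3 uint8, red, green, blue); there is no depth.
- camera_params(name): a dict with "camera_matrix" (3x3 intrinsics, pixels), "extrinsics" (4x4, takes a point from world to camera coordinates). Camera axes: x right, y down, z forward; pixel columns grow to the right and rows downward; lengths in m; the calibration is good to about 2 mm. A picture is of the moment at which its call begins: read the wrist's pose just before it. camera_params takes no time and is no camera call; for the wrist camera it gives the pose at the moment of the call.
- job_done(): hands the job in; it is judged then, once.
The state is a dict: "time": time; "joint_positions": joint angles; "joint_velocities": joint speeds; "joint_torque": joint torques, N m; "ee_pos": TCP position; "ee_rot": TCP orientation; "ft_force": force on the tool from outside, world axes, zero at the start; "ft_torque": the same for the moment, N m; "finger_gap": finger opening in m; "grip_force": force on a finger pad.
Only numpy, scipy, OpenCV 4.12 (cv2) and the standard library are available. Lean on these libraries where they do the work, as an engineer would, in place of code of your own. Each camera call takes 0.05 s, during which the arm holds its last target. There are 200 camera calls.

TASK

Lay the breakfast tray: slide the clear cover of the egg keeper fully back, then serve every egg that is in it, each seated upright, blunt end down, in its own egg cup standing on the tray. Take only as many egg cups from the cork mat as there are eggs, so that no empty cup is on the tray at the end, handle the eggs gently so that none cracks, leave the jar and the salt shaker alone, and when all eggs are served slide the cover fully shut again.

Things in the scene. Friction and masses are not known exactly. Their poses are not given: they have to be found in the camera images.
- keeper: Egg keeper, a white open-topped plastic box fixed to the worktop, outside 203 (its x) x 131 (its y) x 70 mm high, walls 3.5 mm; origin at the centre of its underside. Inside are four dished places at x = +-38, y = +-30 mm in its frame; an egg standing in one has its lowest point 6 mm above the worktop and its top 66 mm above. The cover lies on top, with low grooves beside it up to 78 mm above the worktop.
- cover (a joint): Flat clear cover (195 x 131 x 4 mm, underside 70 mm, top face 74.5 mm above the worktop) that slides along the keeper's +y. Value in m: 0 = fully shut, 0.125 = fully back (stop), where all four places are free from above and the cover stands out beyond the keeper's +y end. It stays where it is left; friction about 1.5 N; both ends of its travel are hard stops.
- cover_bar (a point): Top middle of the cover's white pull bar, which stands on the middle of the cover: 80 mm long along the keeper's x, 12 mm thick along the keeper's y (the sliding direction), 18 mm high above the cover's top face (top 92.5 mm above the worktop). It travels with the cover; this point's axes are the keeper's.
- tray: Wooden breakfast tray fixed to the worktop, 250 (its x) x 220 (its y) mm, floor 8 mm thick, rim 8 mm wide and 20 mm high (from the worktop); origin at the centre of its underside, so its floor is at z = 8 mm in its frame. A cup may stand anywhere on its floor.
- mat: Cork mat fixed to the worktop, 230 (its x) x 220 (its y) x 3 mm, on which the four egg cups stand at first; origin at the centre of its underside. Tray and mat may change places.
- salt: Bystander: glass salt shaker with steel cap, 42 mm diameter, 74 mm high, loose; origin at the centre of its underside. Leave it alone.
- nut_jar: Bystander: small jar of nut butter with green cap, 56 mm diameter, 72 mm high, loose; origin at the centre of its underside. Leave it alone.
- egg1: Brown boiled egg, 44 mm greatest diameter, 60 mm long, about 63 g, standing pointed end up; lower end a half ball of 22 mm radius, sides straight from 22 to 30 mm above the lowest point. Origin at the lowest point of the blunt end, z to the pointed end. The shell stands a grip of about 10 N, and cracks when the contact forces on it reach 60 N in all (both fingers counted). May be absent (None).
- egg1_mid (a point): Centre of egg 1's round lower end, 22 mm above its lowest point.
- cup1: White ceramic egg cup, 36 mm high, 51 mm diameter over its upper half (waist 41 mm at 10 mm height, foot 48 mm), 130 g, loose. Its top is a conical hollow, 41 mm wide at the rim, in which an egg centres itself; a seated egg's lowest point is 23 mm above the cup's underside. Origin at the centre of its underside, z up.
- cup1_seat (a point): Seat point of cup 1: on its axis 45 mm above its underside, where the centre of a seated egg's round lower end comes to lie. An egg let go 1 to 2 mm above its seat and within about 2 mm of the cup's axis settles upright; one let go further off, or pressed in off-centre, leans or tips the cup.
- egg2: Brown boiled egg, 44 mm greatest diameter, 60 mm long, about 63 g, standing pointed end up; lower end a half ball of 22 mm radius, sides straight from 22 to 30 mm above the lowest point. Origin at the lowest point of the blunt end, z to the pointed end. The shell stands a grip of about 10 N, and cracks when the contact forces on it reach 60 N in all (both fingers counted). May be absent (None).
- egg2_mid (a point): Centre of egg 2's round lower end, 22 mm above its lowest point.
- cup2: White ceramic egg cup, 36 mm high, 51 mm diameter over its upper half (waist 41 mm at 10 mm height, foot 48 mm), 130 g, loose. Its top is a conical hollow, 41 mm wide at the rim, in which an egg centres itself; a seated egg's lowest point is 23 mm above the cup's underside. Origin at the centre of its underside, z up.
- cup2_seat (a point): Seat point of cup 2: on its axis 45 mm above its underside, where the centre of a seated egg's round lower end comes to lie. An egg let go 1 to 2 mm above its seat and within about 2 mm of the cup's axis settles upright; one let go further off, or pressed in off-centre, leans or tips the cup.
- egg3: Brown boiled egg, 44 mm greatest diameter, 60 mm long, about 63 g, standing pointed end up; lower end a half ball of 22 mm radius, sides straight from 22 to 30 mm above the lowest point. Origin at the lowest point of the blunt end, z to the pointed end. The shell stands a grip of about 10 N, and cracks when the contact forces on it reach 60 N in all (both fingers counted). May be absent (None).
- egg3_mid (a point): Centre of egg 3's round lower end, 22 mm above its lowest point.
- cup3: White ceramic egg cup, 36 mm high, 51 mm diameter over its upper half (waist 41 mm at 10 mm height, foot 48 mm), 130 g, loose. Its top is a conical hollow, 41 mm wide at the rim, in which an egg centres itself; a seated egg's lowest point is 23 mm above the cup's underside. Origin at the centre of its underside, z up.
- cup3_seat (a point): Seat point of cup 3: on its axis 45 mm above its underside, where the centre of a seated egg's round lower end comes to lie. An egg let go 1 to 2 mm above its seat and within about 2 mm of the cup's axis settles upright; one let go further off, or pressed in off-centre, leans or tips the cup.
- egg4: Brown boiled egg, 44 mm greatest diameter, 60 mm long, about 63 g, standing pointed end up; lower end a half ball of 22 mm radius, sides straight from 22 to 30 mm above the lowest point. Origin at the lowest point of the blunt end, z to the pointed end. The shell stands a grip of about 10 N, and cracks when the contact forces on it reach 60 N in all (both fingers counted). May be absent (None).
- egg4_mid (a point): Centre of egg 4's round lower end, 22 mm above its lowest point.
- cup4: White ceramic egg cup, 36 mm high, 51 mm diameter over its upper half (waist 41 mm at 10 mm height, foot 48 mm), 130 g, loose. Its top is a conical hollow, 41 mm wide at the rim, in which an egg centres itself; a seated egg's lowest point is 23 mm above the cup's underside. Origin at the centre of its underside, z up.
- cup4_seat (a point): Seat point of cup 4: on its axis 45 mm above its underside, where the centre of a seated egg's round lower end comes to lie. An egg let go 1 to 2 mm above its seat and within about 2 mm of the cup's axis settles upright; one let go further off, or pressed in off-centre, leans or tips the cup.

How it is judged:
On the way, in this order (a step that is already met when the one before it is completed fails the run):
1. The cover has been slid fully back (at least 115 of 125 mm) (value of joint cover above 0.115 m), for 0.2 s.
2. Every egg stands upright in a cup of its own on the tray (angle between each of egg1, egg2, egg3, egg4's own z axis and vertical below 0.35 rad and ((distance between egg1_mid and cup1_seat below 0.006 m and (z of cup1 in the frame of tray between 0.0055 and 0.012 m and horizontal distance between cup1 and tray below 0.15 m and angle between cup1's own z axis and vertical below 0.12 rad)) or (distance between egg1_mid and cup2_seat below 0.006 m and (z of cup2 in the frame of tray between 0.0055 and 0.012 m and horizontal distance between cup2 and tray below 0.15 m and angle between cup2's own z axis and vertical below 0.12 rad)) or (distance between egg1_mid and cup3_seat below 0.006 m and (z of cup3 in the frame of tray between 0.0055 and 0.012 m and horizontal distance between cup3 and tray below 0.15 m and angle between cup3's own z axis and vertical below 0.12 rad)) or (distance between egg1_mid and cup4_seat below 0.006 m and (z of cup4 in the frame of tray between 0.0055 and 0.012 m and horizontal distance between cup4 and tray below 0.15 m and angle between cup4's own z axis and vertical below 0.12 rad))) and ((distance between egg2_mid and cup1_seat below 0.006 m and (z of cup1 in the frame of tray between 0.0055 and 0.012 m and horizontal distance between cup1 and tray below 0.15 m and angle between cup1's own z axis and vertical below 0.12 rad)) or (distance between egg2_mid and cup2_seat below 0.006 m and (z of cup2 in the frame of tray between 0.0055 and 0.012 m and horizontal distance between cup2 and tray below 0.15 m and angle between cup2's own z axis and vertical below 0.12 rad)) or (distance between egg2_mid and cup3_seat below 0.006 m and (z of cup3 in the frame of tray between 0.0055 and 0.012 m and horizontal distance between cup3 and tray below 0.15 m and angle between cup3's own z axis and vertical below 0.12 rad)) or (distance between egg2_mid and cup4_seat below 0.006 m and (z of cup4 in the frame of tray between 0.0055 and 0.012 m and horizontal distance between cup4 and tray below 0.15 m and angle between cup4's own z axis and vertical below 0.12 rad))) and ((distance between egg3_mid and cup1_seat below 0.006 m and (z of cup1 in the frame of tray between 0.0055 and 0.012 m and horizontal distance between cup1 and tray below 0.15 m and angle between cup1's own z axis and vertical below 0.12 rad)) or (distance between egg3_mid and cup2_seat below 0.006 m and (z of cup2 in the frame of tray between 0.0055 and 0.012 m and horizontal distance between cup2 and tray below 0.15 m and angle between cup2's own z axis and vertical below 0.12 rad)) or (distance between egg3_mid and cup3_seat below 0.006 m and (z of cup3 in the frame of tray between 0.0055 and 0.012 m and horizontal distance between cup3 and tray below 0.15 m and angle between cup3's own z axis and vertical below 0.12 rad)) or (distance between egg3_mid and cup4_seat below 0.006 m and (z of cup4 in the frame of tray between 0.0055 and 0.012 m and horizontal distance between cup4 and tray below 0.15 m and angle between cup4's own z axis and vertical below 0.12 rad))) and ((distance between egg4_mid and cup1_seat below 0.006 m and (z of cup1 in the frame of tray between 0.0055 and 0.012 m and horizontal distance between cup1 and tray below 0.15 m and angle between cup1's own z axis and vertical below 0.12 rad)) or (distance between egg4_mid and cup2_seat below 0.006 m and (z of cup2 in the frame of tray between 0.0055 and 0.012 m and horizontal distance between cup2 and tray below 0.15 m and angle between cup2's own z axis and vertical below 0.12 rad)) or (distance between egg4_mid and cup3_seat below 0.006 m and (z of cup3 in the frame of tray between 0.0055 and 0.012 m and horizontal distance between cup3 and tray below 0.15 m and angle between cup3's own z axis and vertical below 0.12 rad)) or (distance between egg4_mid and cup4_seat below 0.006 m and (z of cup4 in the frame of tray between 0.0055 and 0.012 m and horizontal distance between cup4 and tray below 0.15 m and angle between cup4's own z axis and vertical below 0.12 rad)))), for 0.3 s.
At the end, for the whole second after the job is handed in: The cover is shut to within 5 mm. Every egg stands in a cup on the tray: the centre of its round lower end within 6 mm of the cup's seat point, its axis within 0.35 rad (20 degrees) of upright, at rest; the cup upright within 0.12 rad, standing on the tray's floor. No empty cup is left on the tray (all of step 2 and value of joint cover below 0.005 m and (z of cup1 in the frame of tray below 0.0055 m or horizontal distance between cup1 and tray above 0.14 m or distance between any of egg1_mid, egg2_mid, egg3_mid, egg4_mid and cup1_seat below 0.006 m) and (z of cup2 in the frame of tray below 0.0055 m or horizontal distance between cup2 and tray above 0.14 m or distance between any of egg1_mid, egg2_mid, egg3_mid, egg4_mid and cup2_seat below 0.006 m) and (z of cup3 in the frame of tray below 0.0055 m or horizontal distance between cup3 and tray above 0.14 m or distance between any of egg1_mid, egg2_mid, egg3_mid, egg4_mid and cup3_seat below 0.006 m) and (z of cup4 in the frame of tray below 0.0055 m or horizontal distance between cup4 and tray above 0.14 m or distance between any of egg1_mid, egg2_mid, egg3_mid, egg4_mid and cup4_seat below 0.006 m) and linear speed of each of egg1, egg2, egg3, egg4 below 0.02 m/s); the robot touches nothing.
It fails at once if An egg is squeezed, knocked or dropped with more than 60 N in all and cracks (contact force between any of egg1, egg2, egg3, egg4 and anything else above 60 N).
It fails at once if The salt shaker or the nut jar is moved more than 20 mm (distance of any of salt, nut_jar from where it was at the start of the episode above 0.02 m).
Of egg1, egg2, egg3, egg4 only 2 to 3 are there at a start; the rules pass over those that are not, and their reading is None.
At some moment in a run one of cup1, cup2, cup3, cup4 may be knocked a few centimetres aside while the robot is not near it.
It also fails if it takes over 210 s, if anything falls off the work surface, if the arm or the gripper's body presses on something with over 40 N, if the wrist force passes 120 N, or if a joint passes its speed limit or range.

## Working session

There is one attempt and no reset: what is moved stays moved. The work goes in short steps, Python scripts to look and compute and a tool call to move; the robot and the scene stay as the last step left them, time stands still between calls to the robot, and variables do not carry over. Pictures are saved under pics/ and viewed, at most 14 in all, crops included, and the job is handed in when it is done.

Besides the shell and the picture viewer there is one more tool, called after "Request:" in YAML: its name, and indented under it one key for each argument. step_arm: Moves the arm, as the interface text tells. Its arguments: {"type":"object","properties":{"increments":{"type":"array"},"force":{"type":"number"}},"required":["increments"]}

```bash
mkdir -p pics
python3 - <<'E'
from bench import monitor,get_image,camera_params,robot
import cv2,numpy as np
s=monitor.read_state();print({k:np.round(v,3) for k,v in s.items()},robot.finger_overhang)
for n in("scene","side"):
    p=camera_params(n);print(n,np.round(p["camera_matrix"],1).tolist(),np.round(p["extrinsics"],3).tolist())
    cv2.imwrite(f"pics/{n}0.png",get_image(n)[:,:,::-1])
p=camera_params("wrist");print(np.round(p["camera_matrix"],1).tolist(),np.round(p["extrinsics"],3).tolist())
E
```

```text
{'time': np.float64(0.0), 'joint_positions': array([-0.002,  0.354,  1.634, -0.   ,  1.155, -0.002]), 'joint_velocities': array([-0.003,  0.003,  0.   ,  0.001, -0.   , -0.002]), 'joint_torque': array([-2.0000e-03, -5.9385e+01, -3.3422e+01,  6.9000e-02,  2.3000e-02,
       -0.0000e+00]), 'ee_pos': array([ 0.624, -0.   ,  0.196]), 'ee_rot': array([-0.   ,  0.707,  0.707, -0.   ]), 'ft_force': array([ 0.277, -0.516,  0.06 ]), 'ft_torque': array([ 0.013, -0.049, -0.054]), 'grip_force': np.float64(0.0), 'finger_gap': np.float64(0.092)} 0.019
scene [[407.1, 0.0, 319.4], [0.0, 407.1, 197.9], [0.0, 0.0, 1.0]] [[0.22, 0.976, -0.008, -0.127], [0.683, -0.16, -0.712, -0.34], [-0.696, 0.151, -0.702, 1.434], [0.0, 0.0, 0.0, 1.0]]
side [[439.2, 0.0, 315.9], [0.0, 439.2, 201.8], [0.0, 0.0, 1.0]] [[0.929, -0.369, 0.011, -0.547], [-0.228, -0.598, -0.768, 0.193], [0.29, 0.711, -0.64, 0.849], [0.0, 0.0, 0.0, 1.0]]
[[292.0, 0.0, 320.5], [0.0, 292.0, 196.0], [0.0, 0.0, 1.0]] [[1.0, 0.001, -0.002, -0.625], [0.001, -0.971, 0.237, -0.027], [-0.001, -0.237, -0.971, 0.39], [0.0, 0.0, 0.0, 1.0]]
```

View pics/scene0.png

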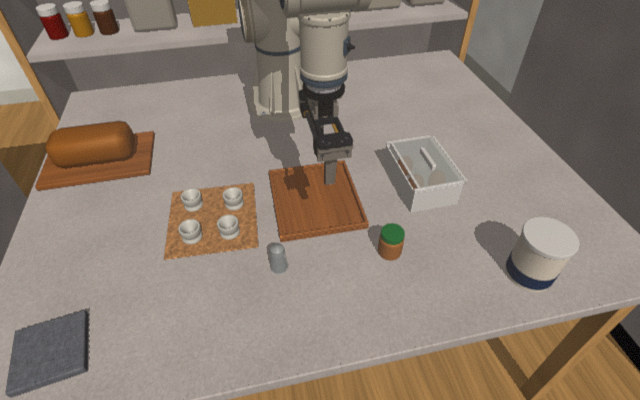

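View pics/side0.png

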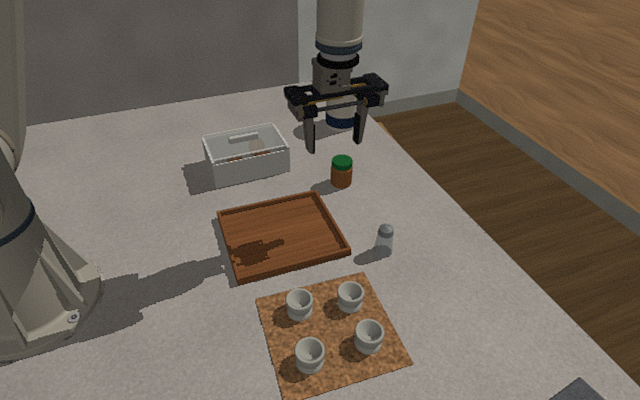

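The scene view shows the mat with four cups at about (191,199), (233,198), (190,231) and (229,227). The tray is at (316,200), the keeper at (425,172), the salt at (278,258) and the jar at (391,242). The side view shows the same layout with the keeper at (247,155).

```bash
cat > h.py <<'E'
from bench import monitor,get_image,camera_params,robot
import cv2,numpy as np
from scipy.spatial.transform import Rotation as R
def ray(P,px):
    K=P["camera_matrix"];E=np.array(P["extrinsics"]);Rm=E[:3,:3];c=-Rm.T@E[:3,3]
    d=Rm.T@np.linalg.inv(K)@[px[0],px[1],1];return c,d/np.linalg.norm(d)
def atz(P,px,z):
    c,d=ray(P,px);return c+d*(z-c[2])/d[2]
def proj(P,X):
    E=np.array(P["extrinsics"]);v=E[:3,:3]@X+E[:3,3];v=np.array(P["camera_matrix"])@v;return v[:2]/v[2]
def tri(obs): # [(P,px),...]
    A=np.zeros((3,3));b=np.zeros(3);rs=[ray(*o) for o in obs]
    for c,d in rs:
        M=np.eye(3)-np.outer(d,d);A+=M;b+=M@c
    X=np.linalg.solve(A,b);return X,max(np.linalg.norm(np.cross(X-c,d)) for c,d in rs)
def go(target,yaw=None):
    """print tool-frame shift mm and turn deg from measured pose to target pos; yaw = world angle of tool y (closing) in deg, tool down"""
    s=monitor.read_state();w,x,y,z=s["ee_rot"];r=R.from_quat([x,y,z,w])
    sh=r.inv().apply(np.array(target)-s["ee_pos"])*1000
    tool_y=np.degrees(np.arctan2(*r.apply([0,1,0])[1::-1]))
    out=[np.round(sh,1).tolist()]
    if yaw is not None:
        d=(yaw-tool_y+90)%180-90
        yv=np.array([np.cos(np.radians(tool_y+d)),np.sin(np.radians(tool_y+d)),0]);zv=np.array([0,0,-1.])
        T=R.from_matrix(np.array([np.cross(yv,zv),yv,zv]).T)
        out.append(np.round(np.degrees((r.inv()*T).as_rotvec()),2).tolist())
    print("tooly",round(tool_y,1),"pos",np.round(s["ee_pos"],4),"j6",round(s["joint_positions"][5],2),"->",*out)
def snap(n,fn,crop=None,scale=1):
    P=camera_params(n);im=get_image(n)[:,:,::-1].copy()
    np.savez(f"pics/{fn}.npz",K=P["camera_matrix"],E=P["extrinsics"]);cv2.imwrite(f"pics/{fn}_full.png",im)
    if crop: x0,y0,x1,y1=crop;im=im[y0:y1,x0:x1]
    cv2.imwrite(f"pics/{fn}.png",cv2.resize(im,None,fx=scale,fy=scale,interpolation=cv2.INTER_CUBIC));return P,im
def load(fn):
    d=np.load(f"pics/{fn}.npz");return {"camera_matrix":d["K"],"extrinsics":d["E"]},cv2.imread(f"pics/{fn}_full.png")
E
python3 - <<'E'
from h import *
S=camera_params("scene");D=camera_params("side")
for n,p,z in[("k",(425,172),.05),("k NWc",(388,147),.074),("k",(434,137),.074),("k",(462,178),.074),("k",(413,192),.074),("salt",(278,258),.037),("jar",(391,242),.036),("c",(191,199),.036),("c",(233,198),.036),("c",(190,231),.036),("c",(229,227),.036),("t",(269,168),.02),("t",(348,163),.02),("t",(364,227),.02),("t",(280,236),.02)]:print(n,np.round(atz(S,p,z),3))
a=cv2.imread("pics/scene0.png")[120:220,370:480];b=cv2.imread("pics/side0.png")[115:195,190:300]
a=cv2.resize(a,(660,600))[:, :400*1];
a=cv2.resize(cv2.imread("pics/scene0.png")[125:215,380:470],(400,400),interpolation=3)
b=cv2.resize(cv2.imread("pics/side0.png")[110:200,197:297],(400,400),interpolation=3)
cv2.imwrite("pics/keep0.png",np.hstack([a,b]))
E
```

```text
k [0.519 0.302 0.05 ]
k NWc [0.423 0.23  0.074]
k [0.409 0.372 0.074]
k [0.587 0.369 0.074]
k [0.607 0.229 0.074]
salt [ 0.702 -0.121  0.037]
jar [0.715 0.138 0.036]
c [ 0.466 -0.309  0.036]
c [ 0.487 -0.205  0.036]
c [ 0.576 -0.312  0.036]
c [ 0.584 -0.221  0.036]
t [ 0.372 -0.098  0.02 ]
t [0.401 0.124 0.02 ]
t [0.644 0.097 0.02 ]
t [ 0.626 -0.106  0.02 ]
```

View pics/keep0.png

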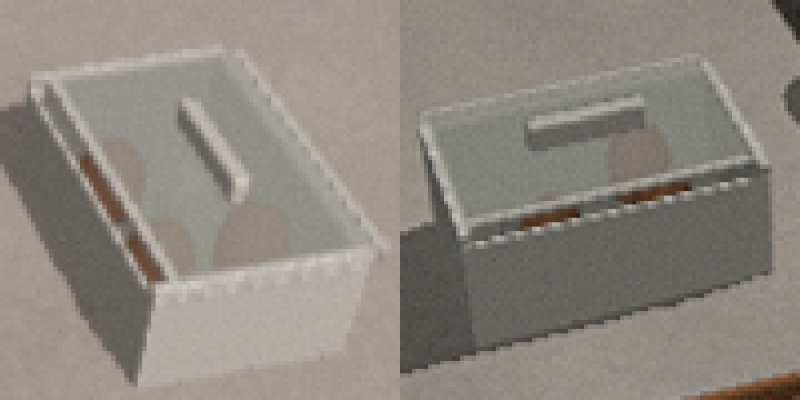

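The keeper crops show the cover with its bar in the middle. A strip is open along the -y side, so the cover slides towards world +y. Three eggs show through it: two in the -y row and one in the +y, +x place. I'll move the wrist camera over the keeper.

Request:
step_arm:
  increments:
    - [[40,-15,-10],[0,0,0],0]
    - [[80,-30,-20],[0,0,0],0]
    - [[120,-45,-30],[0,0,0],0]
    - [[160,-60,-40],[0,0,0],0]
    - [[200,-75,-50],[0,0,0],0]
    - [[240,-95,-50],[0,0,0],0]
    - [[270,-110,-50],[0,0,0],0]
    - [[290,-115,-50],[0,0,0],0]
    - [[290,-115,-50],[0,0,0],0]
    - [[290,-115,-50],[0,0,0],0]

```text
time: 1.35
ee_pos: [0.5104, 0.2892, 0.2468]
ee_rot: [0.0, 0.707, 0.707, -0.0]
ft_force: [0.5, -0.1, 1.6]
finger_gap: 0.0918
grip_force: 0.0
```

Run:
```python
from h import *
snap("wrist","w1");go([.51,.3,.25]);print(np.round(monitor.read_state()["ee_rot"],3))
```

```text
tooly -0.0 pos [0.5105 0.289  0.2468] j6 0.51 -> [11.0, -0.5, -3.2]
[ 0.     0.707  0.707 -0.   ]
```

View pics/w1.png

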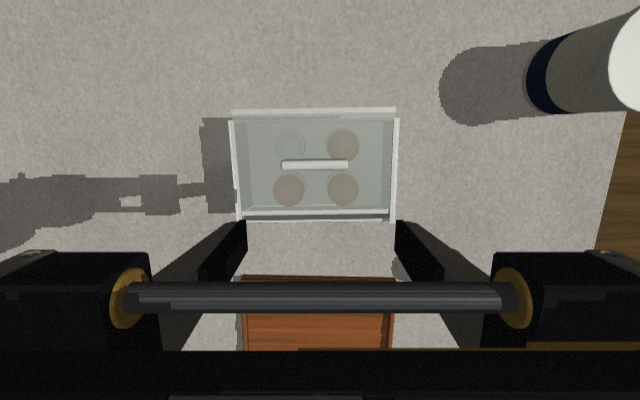

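The wrist view shows three eggs at about (343,146), (289,190) and (343,190), with the (289,146) place empty. The bar runs from (281,164) to (348,164), and the keeper's top corners are near (234,112), (397,108), (394,220) and (238,220).

Run:
```python
from h import *
P,im=load("w1");S=camera_params("scene")
for w,s in[((282,163),(422.1,147.5)),((348,163),(434,166.2))]:
    print(tri([(P,w),(S,s)]),atz(P,w,.0925))
for p in[(234,112),(397,108),(395,220),(238,220),(232,118),(399,118)]:print(p,np.round(atz(P,p,.076),4))
for p in[(343,146),(289,190),(343,190),(289,146)]:print("egg",np.round(atz(P,p,.04),4))
```

```text
(array([0.4645145 , 0.31114392, 0.08868559]), np.float64(0.0011980802570542093)) [0.46576821 0.31259465 0.0925    ]
(array([0.542908  , 0.31093423, 0.08756431]), np.float64(0.0013087157346804638)) [0.54318573 0.31264792 0.0925    ]
(234, 112) [0.4088 0.3708 0.076 ]
(397, 108) [0.6009 0.3754 0.076 ]
(395, 220) [0.607  0.2369 0.076 ]
(238, 220) [0.4046 0.2368 0.076 ]
(232, 118) [0.4059 0.3639 0.076 ]
(399, 118) [0.604 0.364 0.076]
egg [0.5409 0.3286 0.04  ]
egg [0.4673 0.2684 0.04  ]
egg [0.5421 0.2685 0.04  ]
egg [0.4688 0.3286 0.04  ]
```

Request:
step_arm:
  increments:
    - [[-15,-6,0],[0,0,0],255]
    - [[-15,-6,20],[0,0,0],255]
    - [[-15,-6,50],[0,0,0],255]
    - [[-15,-6,80],[0,0,0],255]
    - [[-15,-6,100],[0,0,0],255]
    - [[-15,-6,120],[0,0,0],255]
    - [[-15,-6,135],[0,0,0],255]
    - [[-15,-6,143],[0,0,0],255]
    - [[-15,-6,147],[0,0,0],255]
    - [[-15,-6,147],[0,0,0],255]
  force: 10

```text
time: 2.65
ee_pos: [0.5041, 0.275, 0.1002]
ee_rot: [0.0, 0.707, 0.707, 0.0]
ft_force: [0.1, -0.6, 1.1]
finger_gap: 0.0007
grip_force: 0.0
```

Request:
step_arm:
  increments:
    - [[8,0,0],[0,0,0],255]
    - [[20,0,0],[0,0,0],255]
    - [[35,0,0],[0,0,0],255]
    - [[50,0,0],[0,0,0],255]
    - [[65,0,0],[0,0,0],255]
    - [[80,0,0],[0,0,0],255]
    - [[95,0,0],[0,0,0],255]
    - [[110,0,0],[0,0,0],255]
    - [[120,0,0],[0,0,0],255]
    - [[120,0,0],[0,0,0],255]

```text
time: 3.9
ee_pos: [0.504, 0.3957, 0.0999]
ee_rot: [0.0, 0.707, 0.707, 0.0]
ft_force: [0.1, -0.2, -0.7]
finger_gap: 0.0004
grip_force: 0.0
```

Run:
```python
from h import *
go([.504,.405,.1])
snap("scene","s1",(360,90,500,220),4)
```

```text
tooly 0.0 pos [0.504  0.3957 0.0999] j6 0.66 -> [9.3, 0.0, -0.1]
```

View pics/s1.png

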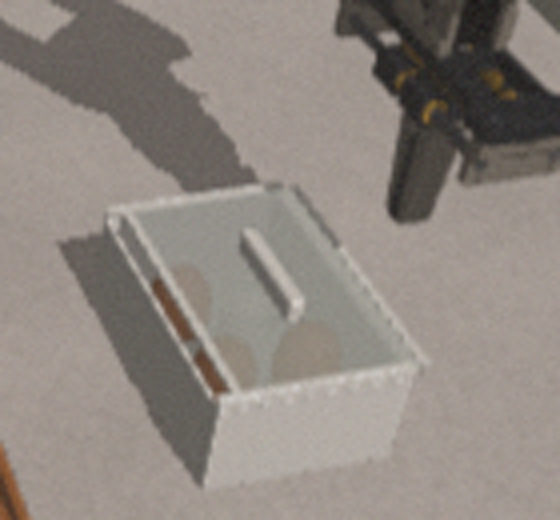

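The cover has not moved. Its bar is still at about (428,155) in the full picture, and the fingertip shows at about (462,144), past the bar. The fingers went over it, so I'll check the geometry.

Run:
```python
from h import *
S=camera_params("scene");print(robot.finger_overhang)
print(proj(S,np.array([.504,.396,.081])),proj(S,np.array([.504,.396,.0])),proj(S,np.array([.504,.396,.12])))
c=(360+410/4,90+218/4);print(c)
for z in(.08,.1,.12):print(atz(S,c,z))
Dp,im=snap("side","d1",(200,80,360,200),5)
```

```text
0.019
[457.70685699 154.3262621 ] [451.06029645 177.05120139] [461.16163036 142.51421065]
(462.5, 144.5)
[0.46620204 0.42915783 0.08      ]
[0.48939728 0.41230154 0.1       ]
[0.51259253 0.39544525 0.12      ]
```

View pics/d1.png

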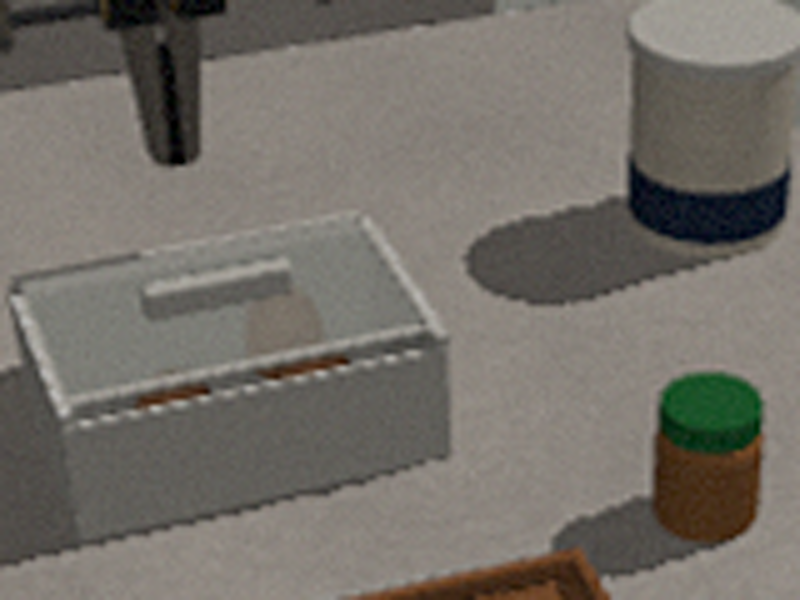

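Run:
```python
from h import *
S=camera_params("scene");D=camera_params("side")
print(tri([(S,(462.5,144.5)),(D,(235,112.6))]))
X=np.array([.504,.396,.081]);print(proj(D,X))
# bar midpoint: scene, side
print(tri([(S,(360+272/4,90+270/4)),(D,(200+218/5,80+272/5))]))
```

```text
(array([0.50550768, 0.40008606, 0.11170392]), np.float64(0.0020072093214677997))
[235.61072886 122.60527838]
(array([0.5062563 , 0.30944512, 0.08983991]), np.float64(0.0016232862704202561))
```

Run:
```python
from h import *
S=camera_params("scene");D=camera_params("side")
for dx in(-.055,.055):
  for z in(.177,.196,.21):
    X=np.array([.624+dx,0,z]);print(dx,z,proj(S,X).round(),proj(D,X).round())
```

```text
-0.055 0.177 [318. 164.] [308. 166.]
-0.055 0.196 [318. 157.] [308. 159.]
-0.055 0.21 [318. 152.] [308. 153.]
0.055 0.177 [329. 197.] [356. 156.]
0.055 0.196 [329. 190.] [357. 148.]
0.055 0.21 [329. 185.] [358. 143.]
```

Run:
```python
import cv2,numpy as np
a=cv2.imread("pics/scene0.png")[85:205,280:380];b=cv2.imread("pics/side0.png")[65:185,280:400]
cv2.imwrite("pics/fing.png",np.hstack([cv2.resize(a,(400,480),interpolation=3),cv2.resize(b,(400,480)[:1]+(480,),interpolation=3)]))
```

```text
(no output)
```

View pics/fing.png

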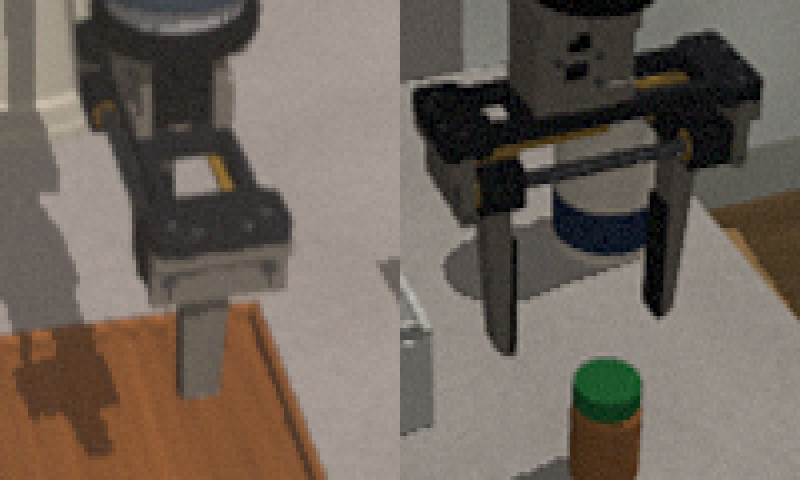

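The fingertips measure about 11 mm above the reported TCP height both open and closed, not 19 mm below it. The tool frame therefore reads about 30 mm low. I'll use tip z = ee z + 0.0115 and go back for the push at the right height.

Request:
step_arm:
  increments:
    - [[-30,0,0],[0,0,0],255]
    - [[-60,0,0],[0,0,0],255]
    - [[-90,0,0],[0,0,0],255]
    - [[-115,0,0],[0,0,0],255]
    - [[-121,0,0],[0,0,0],255]
    - [[-121,0,10],[0,0,0],255]
    - [[-121,0,20],[0,0,0],255]
    - [[-121,0,28],[0,0,0],255]
    - [[-121,0,31],[0,0,0],255]
    - [[-121,0,31],[0,0,0],255]

```text
time: 5.25
ee_pos: [0.5038, 0.2742, 0.0686]
ee_rot: [-0.0, 0.707, 0.707, -0.0]
ft_force: [0.2, 0.5, 0.0]
finger_gap: 0.0003
grip_force: 0.0
```

Request:
step_arm:
  increments:
    - [[8,0,0],[0,0,0],255]
    - [[20,0,0],[0,0,0],255]
    - [[32,0,0],[0,0,0],255]
    - [[46,0,0],[0,0,0],255]
    - [[60,0,0],[0,0,0],255]
    - [[74,0,0],[0,0,0],255]
    - [[88,0,0],[0,0,0],255]
    - [[102,0,0],[0,0,0],255]
    - [[115,0,0],[0,0,0],255]
    - [[122,0,0],[0,0,0],255]

```text
time: 6.5
ee_pos: [0.5039, 0.3969, 0.0688]
ee_rot: [-0.0, 0.707, 0.707, -0.0]
ft_force: [-0.9, -1.2, -0.2]
finger_gap: 0.0006
grip_force: 0.8
```

Run:
```python
from h import *
go([.504,.405,.1])
snap("scene","s2",(360,70,500,220),4)
```

```text
tooly 0.0 pos [0.5039 0.3969 0.0688] j6 0.66 -> [8.1, 0.1, -31.2]
```

View pics/s2.png

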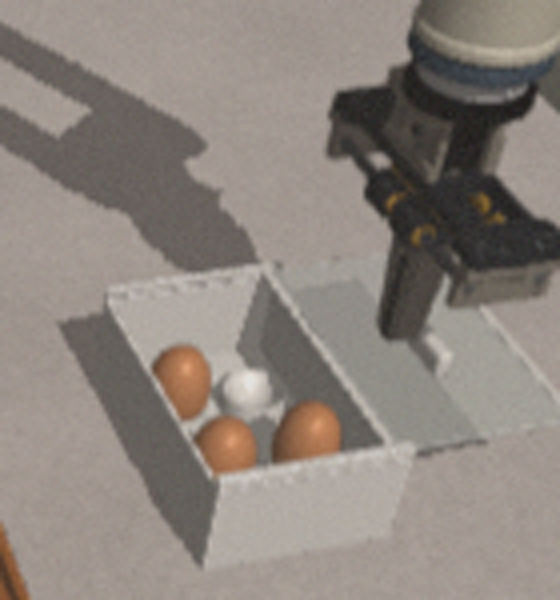

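The cover is nearly all the way back, and three eggs stand in the keeper. I'll push the last few millimetres.

Request:
step_arm:
  increments:
    - [[2,0,0],[0,0,0],255]
    - [[4,0,0],[0,0,0],255]
    - [[5,0,0],[0,0,0],255]
    - [[6,0,0],[0,0,0],255]
    - [[7,0,0],[0,0,0],255]
    - [[8,0,0],[0,0,0],255]
    - [[9,0,0],[0,0,0],255]
    - [[9,0,0],[0,0,0],255]
    - [[9,0,0],[0,0,0],255]
    - [[9,0,0],[0,0,0],255]

```text
time: 7.8
ee_pos: [0.504, 0.4052, 0.069]
ee_rot: [-0.0, 0.707, 0.707, 0.0]
ft_force: [1.3, -0.8, -0.4]
finger_gap: 0.0007
grip_force: 0.2
```

Request:
step_arm:
  increments:
    - [[1,0,0],[0,0,0],255]
    - [[2,0,0],[0,0,0],255]
    - [[3,0,0],[0,0,0],255]
    - [[4,0,0],[0,0,0],255]
    - [[4,0,0],[0,0,0],255]
    - [[4,0,0],[0,0,0],255]
    - [[0,0,0],[0,0,0],255]
    - [[-5,0,0],[0,0,0],255]
    - [[-5,0,-40],[0,0,0],255]
    - [[-5,0,-80],[0,0,0],255]

```text
time: 9.05
ee_pos: [0.5036, 0.3999, 0.1495]
ee_rot: [-0.0, 0.707, 0.707, -0.0]
ft_force: [-0.3, -0.1, 0.7]
finger_gap: 0.0007
grip_force: 0.0
```

Run:
```python
from h import *
# white bar row in the scene: expected bar-top ends for cover=.125 vs .115 
S=camera_params("scene")
P,im=snap("scene","s3",(400,100,500,200),5)
for c in(.105,.115,.125):print(c,[proj(S,np.array([.505+d,.2985+c,.0925])).round(1).tolist() for d in(-.04,.04)])
g=cv2.cvtColor(cv2.imread("pics/s3_full.png"),6);print(np.argwhere(g[110:175,450:490]>190)[:, ::-1].mean(0)+[450,110])
```

```text
0.105 [[454.7, 141.9], [468.7, 160.1]]
0.115 [[458.1, 141.3], [472.2, 159.5]]
0.125 [[461.5, 140.8], [475.8, 158.9]]
[474.   158.25]
```

View pics/s3.png

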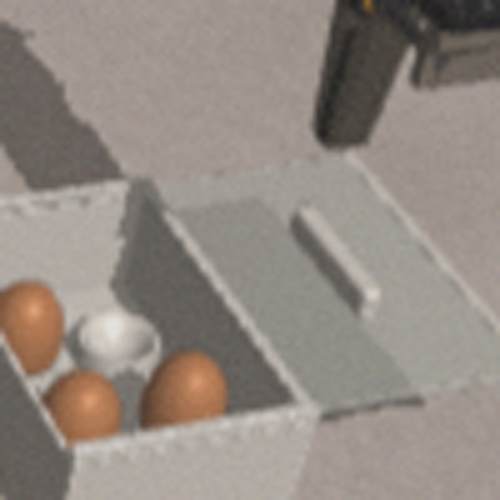

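The bar is at (461,142)–(474,158), which puts the cover at about 122–125 mm, so it is fully back. Next I'll move over the cork mat to measure the cups.

Request:
step_arm:
  increments:
    - [[-40,5,-40],[0,0,0],60]
    - [[-90,10,-80],[0,0,0],60]
    - [[-140,15,-100],[0,0,0],60]
    - [[-190,20,-100],[0,0,0],60]
    - [[-240,25,-100],[0,0,0],60]
    - [[-290,25,-100],[0,0,0],60]
    - [[-340,25,-100],[0,0,0],60]
    - [[-390,25,-100],[0,0,0],60]
    - [[-440,25,-100],[0,0,0],60]
    - [[-490,25,-100],[0,0,0],60]

```text
time: 10.35
ee_pos: [0.529, -0.0914, 0.2491]
ee_rot: [0.0, 0.707, 0.707, 0.0]
ft_force: [1.2, 0.2, 0.6]
finger_gap: 0.0701
grip_force: 0.0
```

Request:
step_arm:
  increments:
    - [[-40,0,0],[0,0,0],60]
    - [[-80,0,0],[0,0,0],60]
    - [[-120,0,0],[0,0,0],60]
    - [[-155,0,0],[0,0,0],60]
    - [[-180,0,0],[0,0,0],60]
    - [[-195,0,0],[0,0,0],60]
    - [[-200,0,0],[0,0,0],60]
    - [[-200,0,0],[0,0,0],60]
    - [[-200,0,0],[0,0,0],60]
    - [[-200,0,0],[0,0,0],60]

```text
time: 11.6
ee_pos: [0.5291, -0.2894, 0.2491]
ee_rot: [0.0, 0.707, 0.707, 0.0]
ft_force: [-0.4, 0.4, -0.3]
finger_gap: 0.0703
grip_force: 0.0
```

Run:
```python
from h import *
go([.53,-.29,.25]);snap("wrist","w2")
```

```text
tooly 0.0 pos [ 0.5291 -0.2894  0.2491] j6 -0.5 -> [-0.6, 0.9, -0.9]
```

View pics/w2.png

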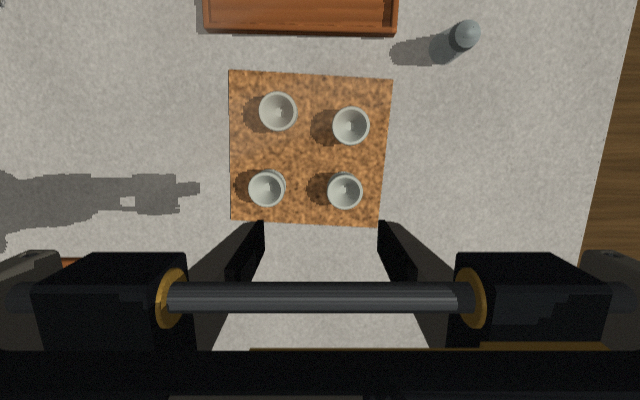

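The wrist view shows four cups on the mat, with rim centres near (277,111), (351,126), (266,188) and (344,191). I'll refine these with a silhouette fit and cross-check the heights against the scene camera.

```bash
cat >> h.py <<'E'
def hull(P,xy,prof,z0):
    t=np.linspace(0,2*np.pi,60,endpoint=False)
    pts=np.vstack([[proj(P,np.array([xy[0]+r*np.cos(a),xy[1]+r*np.sin(a),z0+z])) for a in t] for z,r in prof])
    m=np.zeros((400*4,640*4),np.uint8);cv2.fillConvexPoly(m,cv2.convexHull(np.round(pts*4+1.5).astype(np.int32)),1);M=cv2.moments(m,True)
    return np.array([M["m10"],M["m01"]])/M["m00"]/4-.375,M["m00"]/16
CUP=[(.036,.0255),(.018,.0255),(0,.024)]
EGG=[(.022+.0,.022),(.03,.022),(.04,.0205),(.05,.015),(.058,.006),(.008,.017),(.0,.003)]
def fit(P,mask,seed,prof,z0,zs):
    """xy of a body whose silhouette component in mask lies at pixel seed"""
    n,l,st,ce=cv2.connectedComponentsWithStats(mask.astype(np.uint8))
    y0,x0=int(seed[1]),int(seed[0]);w=l[y0-4:y0+5,x0-4:x0+5];k=np.bincount(w[w>0]).argmax()
    obs=ce[k];xy=atz(P,seed,zs)[:2]
    for _ in range(6):
        c,a=hull(P,xy,prof,z0);q=atz(P,obs,zs)[:2]-atz(P,c,zs)[:2];xy=xy+q
    return xy,st[k,4],a
def cupmask(im):
    h=cv2.cvtColor(im,cv2.COLOR_BGR2HSV);m=((h[:,:,1]<75)&(h[:,:,2]>60)).astype(np.uint8)
    m=cv2.morphologyEx(m,cv2.MORPH_OPEN,np.ones((3,3)));return m
E
python3 - <<'E'
from h import *
P,im=load("w2");m=cupmask(im);S=camera_params("scene");a=cv2.imread("pics/scene0.png")
h=cv2.cvtColor(im,cv2.COLOR_BGR2HSV);print(h[150,300],h[150,260],h[100,277],h[111,277])
sc=[(233,198),(229,227),(191,199),(190,231)]
for p,q in zip([(277,111),(351,126),(266,188),(344,191)],sc):
    print(*[np.round(v,4) for v in fit(P,m,p,CUP,.003,.025)],np.round(fit(S,cupmask(a),q,CUP,.003,.025)[0],4), "by eye rim",np.round(atz(P,p,.039)[:2],4))
for p in [(230,70),(393,80),(378,227),(230,220)]: print("mat",np.round(atz(P,p,.003)[:2],3))
print("tray",np.round(atz(P,(205,33),.0)[:2],3),np.round(atz(P,(397,38),.0)[:2],3))
E
```

```text
[ 14 137 147] [ 15 135 161] [ 23  31 130] [ 26  24 179]
[ 0.4726 -0.2048] 1260 1286.1875 [ 0.4724 -0.2058] by eye rim [ 0.4726 -0.2048]
[ 0.5692 -0.223 ] 1187 1224.9375 [ 0.5696 -0.2243] by eye rim [ 0.5699 -0.2237]
[ 0.453  -0.3099] 1136 1163.8125 [0.4961 0.0281] by eye rim [ 0.4538 -0.3079]
[ 0.5632 -0.3135] 1089 1119.1875 [ 0.5629 -0.3146] by eye rim [ 0.5625 -0.312 ]
mat [ 0.404 -0.149]
mat [ 0.63  -0.161]
mat [ 0.62  -0.378]
mat [ 0.389 -0.367]
tray [ 0.373 -0.102] [ 0.633 -0.107]
```

Request:
step_arm:
  increments:
    - [[30,-20,30],[0,0,0],60]
    - [[60,-40,60],[0,0,0],60]
    - [[85,-56.5,90],[0,0,0],60]
    - [[85,-56.5,130],[0,0,0],60]
    - [[85,-56.5,170],[0,0,0],60]
    - [[85,-56.5,205],[0,0,0],60]
    - [[85,-56.5,228],[0,0,0],60]
    - [[85,-56.5,238],[0,0,0],60]
    - [[85,-56.5,243],[0,0,0],60]
    - [[85,-56.5,243],[0,0,0],60]

```text
time: 12.9
ee_pos: [0.4729, -0.2051, 0.0064]
ee_rot: [0.0, 0.707, 0.707, 0.0]
ft_force: [-0.0, -0.6, 0.0]
finger_gap: 0.0703
grip_force: 0.0
```

Request:
step_arm:
  increments:
    - [[0,0,0],[0,0,0],180]
    - [[0,0,0],[0,0,0],180]
    - [[0,0,0],[0,0,0],180]
    - [[0,0,0],[0,0,0],180]
    - [[0,0,-5],[0,0,0],180]
    - [[0,0,-20],[0,0,0],180]
    - [[0,0,-45],[0,0,0],180]
    - [[20,0,-60],[0,0,0],180]
    - [[50,0,-60],[0,0,0],180]
    - [[85,0,-60],[0,0,0],180]
  force: 15

```text
time: 14.15
ee_pos: [0.4724, -0.1185, 0.0668]
ee_rot: [0.0, 0.707, 0.707, 0.0]
ft_force: [0.8, -0.5, -1.3]
finger_gap: 0.0511
grip_force: 15.0
```

Run:
```python
from h import *
go([.47,-.055,.012])
```

```text
tooly -0.0 pos [ 0.4724 -0.1185  0.0668] j6 -0.25 -> [63.5, -2.5, 54.8]
```

Request:
step_arm:
  increments:
    - [[25,0,0],[0,0,0],180]
    - [[50,0,0],[0,0,0],180]
    - [[64,0,5],[0,0,0],180]
    - [[64,0,20],[0,0,0],180]
    - [[64,0,35],[0,0,0],180]
    - [[64,0,46],[0,0,0],180]
    - [[64,0,52],[0,0,0],180]
    - [[64,0,54],[0,0,0],180]
    - [[64,0,54.8],[0,0,0],180]
    - [[64,0,54.8],[0,0,0],180]

```text
time: 15.4
ee_pos: [0.4727, -0.0562, 0.0115]
ee_rot: [0.0, 0.707, 0.707, 0.0]
ft_force: [-0.8, -0.3, 0.7]
finger_gap: 0.0504
grip_force: 15.0
```

Request:
step_arm:
  increments:
    - [[0,0,0],[0,0,0],60]
    - [[0,0,0],[0,0,0],60]
    - [[0,0,0],[0,0,0],60]
    - [[0,0,-10],[0,0,0],60]
    - [[0,0,-40],[0,0,0],60]
    - [[0,0,-70],[0,0,0],60]
    - [[-40,35,-90],[0,0,0],60]
    - [[-80,65,-90],[0,0,0],60]
    - [[-120,90,-90],[0,0,0],60]
    - [[-160,96.5,-90],[0,0,0],60]

```text
time: 16.65
ee_pos: [0.5706, -0.2175, 0.1021]
ee_rot: [0.001, 0.707, 0.707, 0.0]
ft_force: [0.3, 0.7, -0.1]
finger_gap: 0.07
grip_force: 0.0
```

Run:
```python
from h import *
go([.5692,-.223,.0064])
P,im=snap("scene","s4");m=cupmask(im);print([np.round(fit(P,m,np.round(proj(P,np.array([*c,.03]))),CUP,z,.03)[0],4) for c,z in[((.4726,-.055),.008),((.5692,-.223),.003),((.5632,-.3135),.003)]])
```

```text
tooly 0.0 pos [ 0.5706 -0.2175  0.1021] j6 -0.37 -> [-5.5, -1.5, 95.7]
[array([ 0.4734, -0.0572]), array([ 0.5691, -0.2243]), array([ 0.5629, -0.3145])]
```

Request:
step_arm:
  increments:
    - [[-6,-1,10],[0,0,0],60]
    - [[-6,-1,40],[0,0,0],60]
    - [[-6,-1,70],[0,0,0],60]
    - [[-6,-1,88],[0,0,0],60]
    - [[-6,-1,95.5],[0,0,0],60]
    - [[-6,-1,95.5],[0,0,0],60]
    - [[-6,-1,95.5],[0,0,0],180]
    - [[-6,-1,95.5],[0,0,0],180]
    - [[-6,-1,95.5],[0,0,0],180]
    - [[-6,-1,95.5],[0,0,0],180]
  force: 15

```text
time: 17.95
ee_pos: [0.5685, -0.2222, 0.0065]
ee_rot: [0.001, 0.707, 0.707, 0.0]
ft_force: [-0.5, 0.7, 5.0]
finger_gap: 0.0503
grip_force: 15.0
```

Request:
step_arm:
  increments:
    - [[0,0,-5],[0,0,0],180]
    - [[0,0,-25],[0,0,0],180]
    - [[0,0,-60],[0,0,0],180]
    - [[30,-3,-75],[0,0,0],180]
    - [[70,-8,-75],[0,0,0],180]
    - [[115,-14,-75],[0,0,0],180]
    - [[160,-20,-75],[0,0,0],180]
    - [[200,-20,-75],[0,0,0],180]
    - [[228,-20,-75],[0,0,0],180]
    - [[228,-20,-75],[0,0,0],180]

```text
time: 19.2
ee_pos: [0.5482, 0.0075, 0.0818]
ee_rot: [0.0, 0.706, 0.708, 0.0]
ft_force: [0.9, 0.4, -0.8]
finger_gap: 0.0499
grip_force: 15.0
```

Run:
```python
from h import *
go([.55,.005,.0124])
```

```text
tooly 0.1 pos [0.5482 0.0075 0.0818] j6 0.01 -> [-2.6, 1.7, 69.4]
```

Request:
step_arm:
  increments:
    - [[0,0,15],[0,0,0],180]
    - [[0,0,40],[0,0,0],180]
    - [[0,0,58],[0,0,0],180]
    - [[0,0,66],[0,0,0],180]
    - [[0,0,69],[0,0,0],180]
    - [[0,0,70],[0,0,0],180]
    - [[0,0,70],[0,0,0],180]
    - [[0,0,70],[0,0,0],60]
    - [[0,0,70],[0,0,0],60]
    - [[0,0,70],[0,0,0],60]

```text
time: 20.45
ee_pos: [0.5482, 0.006, 0.0108]
ee_rot: [0.0, 0.707, 0.707, 0.0]
ft_force: [0.2, -0.5, 0.0]
finger_gap: 0.0705
grip_force: 0.0
```

Request:
step_arm:
  increments:
    - [[0,0,-10],[0,0,0],60]
    - [[0,0,-40],[0,0,0],60]
    - [[0,0,-80],[0,0,0],60]
    - [[-40,4,-120],[0,0,0],60]
    - [[-90,8,-130],[0,0,0],60]
    - [[-140,12,-130],[0,0,0],60]
    - [[-190,15,-130],[0,0,0],60]
    - [[-240,15,-130],[0,0,0],60]
    - [[-285,15,-110],[0,0,0],60]
    - [[-320,15,-95],[0,0,0],60]

```text
time: 21.7
ee_pos: [0.5628, -0.316, 0.1059]
ee_rot: [0.0, 0.707, 0.707, 0.0]
ft_force: [0.4, 0.5, -0.5]
finger_gap: 0.0708
grip_force: 0.0
```

```bash
cat > chk.py <<'E'
from h import *
import sys
P,im=snap("scene",sys.argv[1]);m=cupmask(im)
for a in sys.argv[2:]:
    x,y,z=map(float,a.split(","))
    try:
        r=fit(P,m,np.round(proj(P,np.array([x,y,z+.025]))),CUP,z,z+.025);print(a,np.round(r[0],4),r[1:])
    except Exception as e:print(a,"none",e)
E
python3 - <<'E'
from h import *
go([.5632,-.3135,.0064])
E
python3 chk.py s5 .4727,-.0562,.008 .5485,.006,.008 .5632,-.3135,.003 .453,-.31,.003
```

```text
tooly -0.0 pos [ 0.5628 -0.316   0.1059] j6 -0.51 -> [2.5, 0.3, 99.5]
.4727,-.0562,.008 [ 0.4734 -0.0571] (np.int32(373), 386.0)
.5485,.006,.008 [0.5492 0.0035] (np.int32(408), 421.625)
.5632,-.3135,.003 [ 0.5629 -0.3146] (np.int32(472), 490.625)
.453,-.31,.003 [0.4938 0.0292] (np.int32(206483), 385.8125)
```

Request:
step_arm:
  increments:
    - [[2,0,15],[0,0,0],60]
    - [[2,0,45],[0,0,0],60]
    - [[2,0,75],[0,0,0],60]
    - [[2,0,92],[0,0,0],60]
    - [[2,0,99.5],[0,0,0],60]
    - [[2,0,99.5],[0,0,0],60]
    - [[2,0,99.5],[0,0,0],180]
    - [[2,0,99.5],[0,0,0],180]
    - [[2,0,99.5],[0,0,0],180]
    - [[2,0,99.5],[0,0,0],180]
  force: 15

```text
time: 23.0
ee_pos: [0.5634, -0.3123, 0.007]
ee_rot: [0.001, 0.707, 0.707, 0.0]
ft_force: [-0.5, 0.7, 5.1]
finger_gap: 0.0507
grip_force: 15.0
```

Request:
step_arm:
  increments:
    - [[0,0,-5],[0,0,0],180]
    - [[0,0,-25],[0,0,0],180]
    - [[0,0,-60],[0,0,0],180]
    - [[0,0,-100],[0,0,0],180]
    - [[35,-10,-120],[0,0,0],180]
    - [[80,-25,-120],[0,0,0],180]
    - [[125,-40,-120],[0,0,0],180]
    - [[170,-55,-120],[0,0,0],180]
    - [[215,-70,-120],[0,0,0],180]
    - [[260,-80,-120],[0,0,0],180]

```text
time: 24.25
ee_pos: [0.4824, -0.0507, 0.1274]
ee_rot: [0.0, 0.707, 0.707, 0.0]
ft_force: [0.1, -0.3, -1.0]
finger_gap: 0.0504
grip_force: 15.0
```

Request:
step_arm:
  increments:
    - [[40,-5,0],[0,0,0],180]
    - [[80,-10,0],[0,0,0],180]
    - [[110,-13,0],[0,0,0],180]
    - [[119,-13,10],[0,0,0],180]
    - [[119,-13,40],[0,0,0],180]
    - [[119,-13,70],[0,0,0],180]
    - [[119,-13,95],[0,0,0],180]
    - [[119,-13,105],[0,0,0],180]
    - [[119,-13,105],[0,0,0],180]
    - [[119,-13,105],[0,0,0],180]

```text
time: 25.5
ee_pos: [0.4708, 0.0669, 0.022]
ee_rot: [0.0, 0.707, 0.707, 0.001]
ft_force: [-0.0, -0.6, -1.6]
finger_gap: 0.0503
grip_force: 15.0
```

```bash
python3 -c "
from h import *
go([.47,.065,.0115])"
```

```text
tooly -0.0 pos [0.4708 0.0669 0.022 ] j6 0.14 -> [-1.9, -0.8, 10.5]
```

Request:
step_arm:
  increments:
    - [[0,0,6],[0,0,0],180]
    - [[0,0,10],[0,0,0],180]
    - [[0,0,10.5],[0,0,0],180]
    - [[0,0,10.5],[0,0,0],60]
    - [[0,0,10.5],[0,0,0],60]
    - [[0,0,10.5],[0,0,0],60]
    - [[0,0,0],[0,0,0],60]
    - [[0,0,-40],[0,0,0],60]
    - [[0,0,-90],[0,0,0],60]
    - [[0,0,-140],[0,0,0],60]

```text
time: 26.75
ee_pos: [0.4697, 0.067, 0.1633]
ee_rot: [0.0, 0.707, 0.707, 0.0]
ft_force: [1.1, -0.4, -0.8]
finger_gap: 0.0703
grip_force: 0.0
```

Request:
step_arm:
  increments:
    - [[40,10,-40],[0,0,0],88]
    - [[80,20,-80],[0,0,0],88]
    - [[120,30,-88],[0,0,0],88]
    - [[160,36,-88],[0,0,0],88]
    - [[195,36,-88],[0,0,0],88]
    - [[218,36,-88],[0,0,0],88]
    - [[223,36,-88],[0,0,0],88]
    - [[223,36,-88],[0,0,0],88]
    - [[223,36,-88],[0,0,0],88]
    - [[223,36,-88],[0,0,0],88]

```text
time: 28.0
ee_pos: [0.5061, 0.2892, 0.2493]
ee_rot: [0.0, 0.707, 0.707, -0.0]
ft_force: [-0.4, -0.3, -0.7]
finger_gap: 0.0607
grip_force: 0.0
```

```bash
cat >> h.py <<'E'
def eggmask(im):
    h=cv2.cvtColor(im,cv2.COLOR_BGR2HSV);m=((h[:,:,1]>90)&(h[:,:,0]<20)&(h[:,:,2]>50)).astype(np.uint8)
    return cv2.morphologyEx(m,cv2.MORPH_OPEN,np.ones((3,3)))
E
python3 - <<'E'
from h import *
go([.5,.29,.25])
P,im=snap("wrist","w3");S,a=snap("scene","s6")
m=eggmask(im)
n,l,st,ce=cv2.connectedComponentsWithStats(m)
for k in range(1,n):
    if 500<st[k,4]<6000 and ce[k][1]<230:
        xy,A,B=fit(P,m,ce[k],EGG,.006,.035);print(ce[k].round(1),st[k],xy.round(4),A,B)
cv2.imwrite("pics/w3v.png",np.hstack([im[60:260,180:460]]))
E
python3 chk.py s7 .4727,-.0562,.008 .549,.0045,.008 .4708,.067,.008
```

```text
tooly -0.1 pos [0.5061 0.2892 0.2493] j6 0.52 -> [0.8, -6.1, -0.7]
[623.9 196.3] [ 596  113   44  148 4061] [0.9455 0.257 ] 4061 956.3125
[345.8 145.6] [330 130  32  32 812] [0.541  0.3284] 812 858.3125
[291.6 189.7] [277 175  31  31 764] [0.466  0.2672] 764 813.0
[345.7 188.9] [331 174  31  31 761] [0.5421 0.2684] 761 812.75
.4727,-.0562,.008 [ 0.4733 -0.0572] (np.int32(374), 388.0625)
.549,.0045,.008 [0.5491 0.0036] (np.int32(405), 420.875)
.4708,.067,.008 [0.4714 0.0648] (np.int32(357), 374.375)
```

View pics/w3v.png

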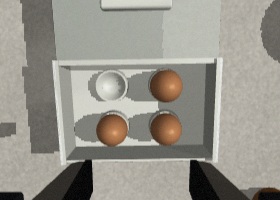

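The crop shows the three eggs free from above at full-frame (346,146), (292,190) and (346,189), matching the silhouette fits. The cups on the tray are where I put them. I'll take the +x, -y egg first.

Request:
step_arm:
  increments:
    - [[-10,20,30],[0,0,0],92]
    - [[-21,36,70],[0,0,0],92]
    - [[-21,36,120],[0,0,0],92]
    - [[-21,36,160],[0,0,0],92]
    - [[-21,36,190],[0,0,0],92]
    - [[-21,36,212],[0,0,0],92]
    - [[-21,36,227],[0,0,0],92]
    - [[-21,36,235],[0,0,0],92]
    - [[-21,36,237],[0,0,0],92]
    - [[-21,36,237],[0,0,0],92]
  force: 7

```text
time: 29.4
ee_pos: [0.5424, 0.2692, 0.0128]
ee_rot: [0.0, 0.707, 0.707, 0.0]
ft_force: [0.5, -0.2, 0.8]
finger_gap: 0.0588
grip_force: 0.0
```

Request:
step_arm:
  increments:
    - [[0,0,0],[0,0,0],110]
    - [[0,0,0],[0,0,0],125]
    - [[0,0,0],[0,0,0],150]
    - [[0,0,0],[0,0,0],150]
    - [[0,0,0],[0,0,0],150]
    - [[0,0,-3],[0,0,0],150]
    - [[0,0,-15],[0,0,0],150]
    - [[0,0,-45],[0,0,0],150]
    - [[0,0,-80],[0,0,0],150]
    - [[0,0,-105],[0,0,0],150]
  force: 7

```text
time: 30.65
ee_pos: [0.5429, 0.2693, 0.1196]
ee_rot: [0.0, 0.707, 0.707, 0.001]
ft_force: [-0.5, 0.6, -0.8]
finger_gap: 0.0435
grip_force: 7.0
```

```bash
python3 -c "
from h import *
go([.549,.005,.0385])"; python3 chk.py s8 .4727,-.0562,.008 .549,.0045,.008 .4708,.067,.008
```

```text
tooly -0.0 pos [0.5429 0.2693 0.1196] j6 0.46 -> [-264.3, 6.0, 80.8]
.4727,-.0562,.008 [ 0.4734 -0.0572] (np.int32(373), 387.4375)
.549,.0045,.008 [0.5493 0.0035] (np.int32(406), 421.9375)
.4708,.067,.008 [0.4712 0.0648] (np.int32(359), 373.8125)
```

Request:
step_arm:
  increments:
    - [[-25,1,0],[0,0,0],150]
    - [[-65,2,0],[0,0,0],150]
    - [[-105,3,0],[0,0,0],150]
    - [[-145,4,0],[0,0,0],150]
    - [[-185,5,0],[0,0,0],150]
    - [[-225,5.3,0],[0,0,0],150]
    - [[-255,5.3,0],[0,0,0],150]
    - [[-263.8,5.3,20],[0,0,0],150]
    - [[-263.8,5.3,45],[0,0,0],150]
    - [[-263.8,5.3,60],[0,0,0],150]

```text
time: 31.95
ee_pos: [0.5469, 0.0049, 0.0561]
ee_rot: [-0.0, 0.707, 0.707, -0.0]
ft_force: [-0.0, 0.1, -1.1]
finger_gap: 0.0438
grip_force: 7.0
```

```bash
python3 -c "
from h import *
go([.5482,.0055,.0393])
P,im=snap('scene','s9');D,a=snap('side','d9')
for Q,i in((P,im),(D,a)):
    for n,X in(('egg',(.5482,.0047,.0375+.025)),('cup',(.5488,.0048,.03))):print(n,proj(Q,np.array(X)).round(1))
b=np.hstack([cv2.resize(im[130:230,270:370],(400,400),interpolation=3),cv2.resize(a[180:280,240:340],(400,400),interpolation=3)]);cv2.imwrite('pics/pl1.png',b)"
```

```text
tooly -0.0 pos [0.5469 0.0049 0.0561] j6 0.01 -> [0.6, 1.3, 16.8]
egg [318.2 193.7]
cup [318.4 203.1]
egg [298.4 209.7]
cup [298.9 220.5]
```

View pics/pl1.png

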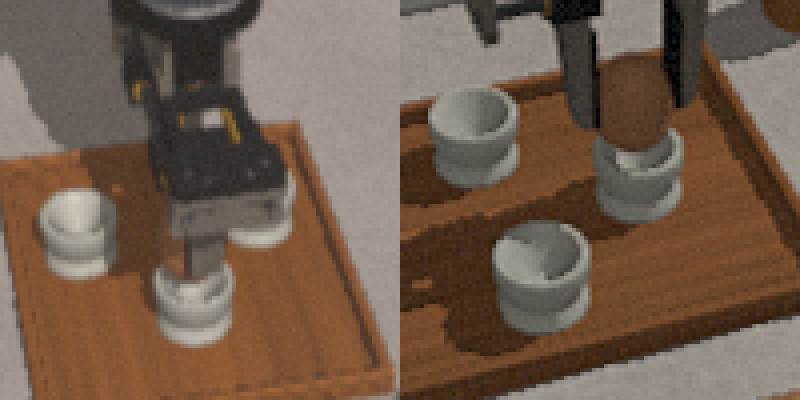

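The picture shows the egg held above the middle cup and centred on it in both views. I'll lower it in stages.

Request:
step_arm:
  increments:
    - [[0,0,4],[0,0,0],150]
    - [[0,0,8],[0,0,0],150]
    - [[0,0,11],[0,0,0],150]
    - [[0,0,12],[0,0,0],150]
    - [[0,0,12],[0,0,0],150]
    - [[0,0,12],[0,0,0],150]
    - [[0,0,12],[0,0,0],150]
    - [[0,0,12],[0,0,0],150]
    - [[0,0,12],[0,0,0],150]
    - [[0,0,12],[0,0,0],150]

```text
time: 33.3
ee_pos: [0.5473, 0.0052, 0.0452]
ee_rot: [-0.0, 0.707, 0.707, -0.0]
ft_force: [1.0, -0.0, -0.9]
finger_gap: 0.0435
grip_force: 7.0
```

```bash
python3 -c "
from h import *
go([.5482,.0055,.0393])"
```

```text
tooly 0.0 pos [0.5473 0.0052 0.0452] j6 0.01 -> [0.3, 0.9, 5.9]
```

Request:
step_arm:
  increments:
    - [[0,1,1],[0,0,0],150]
    - [[0,1,2],[0,0,0],150]
    - [[0,1,3],[0,0,0],150]
    - [[0,1,4],[0,0,0],150]
    - [[0,1,5],[0,0,0],150]
    - [[0,1,5.5],[0,0,0],150]
    - [[0,1,5.5],[0,0,0],150]
    - [[0,1,5.5],[0,0,0],150]
    - [[0,1,5.5],[0,0,0],150]
    - [[0,1,5.5],[0,0,0],150]

```text
time: 34.55
ee_pos: [0.5483, 0.0052, 0.0397]
ee_rot: [-0.0, 0.707, 0.707, -0.0]
ft_force: [1.0, -0.3, -0.9]
finger_gap: 0.0436
grip_force: 7.0
```

Request:
step_arm:
  increments:
    - [[0,0,0.5],[0,0,0],150]
    - [[0,0,0.8],[0,0,0],150]
    - [[0,0,0.8],[0,0,0],150]
    - [[0,0,0.8],[0,0,0],125]
    - [[0,0,0.8],[0,0,0],115]
    - [[0,0,0.8],[0,0,0],100]
    - [[0,0,0.8],[0,0,0],80]
    - [[0,0,0.8],[0,0,0],80]
    - [[0,0,-20],[0,0,0],80]
    - [[0,0,-60],[0,0,0],80]

```text
time: 35.8
ee_pos: [0.5469, 0.0052, 0.099]
ee_rot: [-0.001, 0.707, 0.707, -0.001]
ft_force: [0.4, -0.2, 0.5]
finger_gap: 0.063
grip_force: 0.0
```

```bash
cat > see.py <<'E'
from h import *
import sys
# check seated eggs: args x,y of cup; compares the egg silhouette in scene & side with model
for n in("scene","side"):
    P,im=snap(n,sys.argv[1]+n);h=cv2.cvtColor(im,cv2.COLOR_BGR2HSV)
    for a in sys.argv[2:]:
        x,y=map(float,a.split(","));z=.031
        p=proj(P,np.array([x,y,z+.04]));x0,y0=np.round(p).astype(int)
        f=lambda zz:proj(P,np.array([x,y,zz])).round(1).tolist()
        print(n,a,"axis px low/mid/top",f(z+.022),f(z+.03),f(z+.06),"hsv",h[y0,x0])
E
python3 see.py e1 .5488,.005
python3 -c "
from h import *
go([.466,.267,.0128])
a=cv2.imread('pics/e1scene_full.png')[140:230,270:370];b=cv2.imread('pics/e1side_full.png')[180:270,240:340]
cv2.imwrite('pics/pl2.png',np.hstack([cv2.resize(x,(400,360),interpolation=3) for x in(a,b)]))"
```

```text
scene .5488,.005 axis px low/mid/top [318.4, 196.6] [318.4, 194.3] [318.3, 185.4] hsv [ 12 130 174]
side .5488,.005 axis px low/mid/top [298.7, 212.8] [298.7, 210.1] [298.5, 199.6] hsv [ 13 126  95]
tooly -0.0 pos [0.551  0.0052 0.1033] j6 0.01 -> [261.8, -85.5, 90.0]
```

View pics/pl2.png

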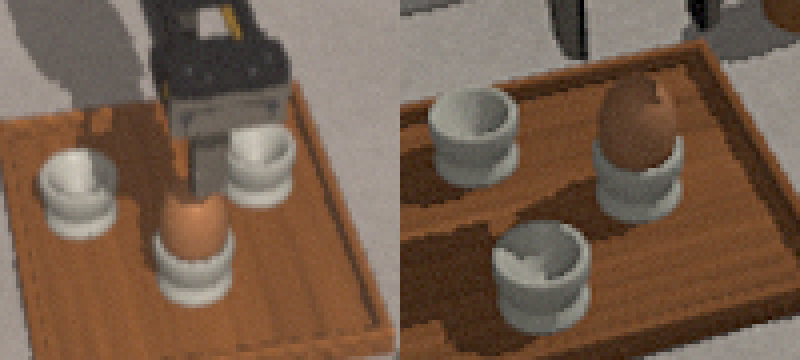

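The picture shows the egg seated upright in the middle cup in both views. Next is the egg in the -x, -y place.

Request:
step_arm:
  increments:
    - [[20,-5,-30],[0,0,0],92]
    - [[60,-20,-40],[0,0,0],92]
    - [[100,-35,-40],[0,0,0],92]
    - [[140,-50,-40],[0,0,0],92]
    - [[180,-65,-40],[0,0,0],92]
    - [[220,-75,-40],[0,0,0],92]
    - [[250,-82,-40],[0,0,0],92]
    - [[261.5,-82,-20],[0,0,0],92]
    - [[261.5,-82,5],[0,0,0],92]
    - [[261.5,-82,5],[0,0,0],92]

```text
time: 37.15
ee_pos: [0.4646, 0.266, 0.0927]
ee_rot: [-0.001, 0.707, 0.707, -0.002]
ft_force: [-0.1, -0.6, -0.4]
finger_gap: 0.0588
grip_force: 0.0
```

```bash
python3 -c "
from h import *
go([.466,.267,.0128])"
```

```text
tooly 0.0 pos [0.4646 0.266  0.0927] j6 0.52 -> [1.2, 1.7, 79.9]
```

Request:
step_arm:
  increments:
    - [[1,1.5,20],[0,0,0],92]
    - [[1,1.5,45],[0,0,0],92]
    - [[1,1.5,65],[0,0,0],92]
    - [[1,1.5,76],[0,0,0],92]
    - [[1,1.5,80],[0,0,0],92]
    - [[1,1.5,80],[0,0,0],92]
    - [[1,1.5,80],[0,0,0],92]
    - [[1,1.5,80],[0,0,0],92]
    - [[1,1.5,80],[0,0,0],92]
    - [[1,1.5,80],[0,0,0],92]

```text
time: 38.4
ee_pos: [0.4678, 0.2678, 0.0148]
ee_rot: [0.0, 0.707, 0.707, 0.0]
ft_force: [-0.2, -0.1, 0.6]
finger_gap: 0.0586
grip_force: 0.0
```

Request:
step_arm:
  increments:
    - [[0,0,0],[0,0,0],110]
    - [[0,0,0],[0,0,0],125]
    - [[0,0,0],[0,0,0],150]
    - [[0,0,0],[0,0,0],150]
    - [[0,0,0],[0,0,0],150]
    - [[0,0,-3],[0,0,0],150]
    - [[0,0,-15],[0,0,0],150]
    - [[0,0,-45],[0,0,0],150]
    - [[0,0,-80],[0,0,0],150]
    - [[0,0,-105],[0,0,0],150]
  force: 7

```text
time: 39.65
ee_pos: [0.4688, 0.268, 0.1221]
ee_rot: [0.0, 0.707, 0.707, 0.001]
ft_force: [0.2, -0.0, -1.1]
finger_gap: 0.0435
grip_force: 7.0
```

```bash
python3 -c "
from h import *
go([.4708,.0655,.0128])"; python3 chk.py s10 .4727,-.0562,.008 .4708,.067,.008; python3 see.py e2 .5488,.005
```

```text
tooly -0.0 pos [0.4688 0.268  0.1221] j6 0.52 -> [-202.6, 1.8, 109.1]
.4727,-.0562,.008 [ 0.4733 -0.0571] (np.int32(371), 386.0)
.4708,.067,.008 [0.4713 0.0647] (np.int32(357), 373.625)
scene .5488,.005 axis px low/mid/top [318.4, 196.6] [318.4, 194.3] [318.3, 185.4] hsv [ 11 123 216]
side .5488,.005 axis px low/mid/top [298.7, 212.8] [298.7, 210.1] [298.5, 199.6] hsv [ 14 138 109]
```

Request:
step_arm:
  increments:
    - [[-25,0,0],[0,0,0],150]
    - [[-65,1,0],[0,0,0],150]
    - [[-105,2,0],[0,0,0],150]
    - [[-145,2,0],[0,0,0],150]
    - [[-180,2,0],[0,0,0],150]
    - [[-201.5,2,15],[0,0,0],150]
    - [[-201.5,2,40],[0,0,0],150]
    - [[-201.5,2,60],[0,0,0],150]
    - [[-201.5,2,70],[0,0,0],150]
    - [[-201.5,2,72],[0,0,0],150]

```text
time: 41.05
ee_pos: [0.4692, 0.0661, 0.0469]
ee_rot: [-0.0, 0.707, 0.707, -0.001]
ft_force: [0.7, -0.4, -0.3]
finger_gap: 0.0432
grip_force: 7.0
```

Request:
step_arm:
  increments:
    - [[0,0,0],[0,0,0],150]
    - [[0,0,0],[0,0,0],150]
    - [[0,0,1],[0,0,0],150]
    - [[0,0,2],[0,0,0],150]
    - [[0,0,3],[0,0,0],150]
    - [[0,0,3],[0,0,0],150]
    - [[0,0,3],[0,0,0],150]
    - [[0,0,3],[0,0,0],150]
    - [[0,0,3],[0,0,0],150]
    - [[0,0,3],[0,0,0],150]

```text
time: 42.3
ee_pos: [0.4698, 0.0662, 0.0447]
ee_rot: [-0.0, 0.707, 0.707, -0.0]
ft_force: [0.3, -0.9, -0.5]
finger_gap: 0.0431
grip_force: 7.0
```

```bash
python3 -c "
from h import *
for i in range(4): go([.4706,.0663,.0408]);get_image('side')"; python3 chk.py s11 .4708,.067,.008
```

```text
tooly 0.0 pos [0.4698 0.0662 0.0447] j6 0.14 -> [0.1, 0.8, 3.9]
tooly -0.0 pos [0.4698 0.0662 0.0447] j6 0.14 -> [0.1, 0.8, 3.9]
tooly 0.0 pos [0.4698 0.0662 0.0447] j6 0.14 -> [0.1, 0.8, 3.9]
tooly -0.0 pos [0.4698 0.0662 0.0447] j6 0.14 -> [0.1, 0.8, 3.9]
.4708,.067,.008 [0.5011 0.0268] (np.int32(206727), 391.5)
```

Request:
step_arm:
  increments:
    - [[0,0.8,1],[0,0,0],150]
    - [[0,0.8,2],[0,0,0],150]
    - [[0,0.8,3],[0,0,0],150]
    - [[0,0.8,3.8],[0,0,0],150]
    - [[0,0.8,3.8],[0,0,0],150]
    - [[0,0.8,3.8],[0,0,0],150]
    - [[0,0.8,3.8],[0,0,0],150]
    - [[0,0.8,3.8],[0,0,0],150]
    - [[0,0.8,3.8],[0,0,0],150]
    - [[0,0.8,3.8],[0,0,0],150]

```text
time: 43.8
ee_pos: [0.4706, 0.0662, 0.0409]
ee_rot: [0.0, 0.707, 0.707, 0.0]
ft_force: [0.3, 0.6, 0.3]
finger_gap: 0.0433
grip_force: 7.0
```

Request:
step_arm:
  increments:
    - [[0,0,0],[0,0,0],150]
    - [[0,0,0],[0,0,0],125]
    - [[0,0,0],[0,0,0],115]
    - [[0,0,0],[0,0,0],100]
    - [[0,0,0],[0,0,0],80]
    - [[0,0,0],[0,0,0],80]
    - [[0,0,-5],[0,0,0],80]
    - [[0,0,-20],[0,0,0],80]
    - [[0,0,-60],[0,0,0],80]
    - [[40,10,-100],[0,0,0],92]

```text
time: 45.05
ee_pos: [0.4801, 0.1051, 0.1428]
ee_rot: [0.0, 0.708, 0.706, -0.0]
ft_force: [2.7, 1.1, 0.2]
finger_gap: 0.0591
grip_force: 0.0
```

Request:
step_arm:
  increments:
    - [[40,12,0],[0,0,0],92]
    - [[80,24,0],[0,0,0],92]
    - [[120,36,0],[0,0,0],92]
    - [[160,48,0],[0,0,0],92]
    - [[195,58,0],[0,0,0],92]
    - [[218,60,0],[0,0,0],92]
    - [[222,60,30],[0,0,0],92]
    - [[222,60,45],[0,0,0],92]
    - [[222,60,45],[0,0,0],92]
    - [[222,60,45],[0,0,0],92]

```text
time: 46.3
ee_pos: [0.541, 0.3279, 0.0968]
ee_rot: [0.0, 0.707, 0.707, 0.0]
ft_force: [-0.5, 0.2, 0.9]
finger_gap: 0.0587
grip_force: 0.0
```

```bash
python3 -c "
from h import *
go([.541,.3284,.0128])";  python3 chk.py s12 .4727,-.0562,.008; python3 see.py e3 .5488,.005 .4708,.0657
python3 - <<'E'
from h import *
for n in("scene","side"):
    P=camera_params(n);im=cv2.imread(f"pics/e3{n}_full.png");h=cv2.cvtColor(im,cv2.COLOR_BGR2HSV)
    # seated-egg check: sample colour at axis points 12..58 mm above egg bottom
    for c in((.5488,.005),(.4708,.0657)):
        print(n,c,[im[tuple(np.round(proj(P,np.array([*c,.031+z]))).astype(int)[::-1])].tolist() for z in(.02,.04,.056,.07)])
E
```

```text
tooly -0.0 pos [0.541  0.3279 0.0968] j6 0.54 -> [0.4, -0.1, 84.0]
.4727,-.0562,.008 [ 0.4734 -0.0572] (np.int32(374), 386.5625)
scene .5488,.005 axis px low/mid/top [318.4, 196.6] [318.4, 194.3] [318.3, 185.4] hsv [ 12 126 216]
scene .4708,.0657 axis px low/mid/top [334.4, 172.9] [334.4, 170.6] [334.6, 161.8] hsv [ 13 132 205]
side .5488,.005 axis px low/mid/top [298.7, 212.8] [298.7, 210.1] [298.5, 199.6] hsv [ 12 119 109]
side .4708,.0657 axis px low/mid/top [257.3, 204.4] [257.0, 201.7] [256.0, 191.3] hsv [ 11 128 118]
scene (0.5488, 0.005) [[78, 115, 172], [109, 152, 216], [83, 121, 179], [54, 86, 135]]
scene (0.4708, 0.0657) [[77, 113, 166], [99, 144, 205], [83, 120, 177], [146, 152, 163]]
side (0.5488, 0.005) [[37, 58, 84], [58, 79, 109], [62, 88, 129], [11, 29, 54]]
side (0.4708, 0.0657) [[35, 55, 84], [59, 81, 118], [63, 92, 131], [127, 135, 143]]
```

Request:
step_arm:
  increments:
    - [[0.5,0,20],[0,0,0],92]
    - [[0.5,0,45],[0,0,0],92]
    - [[0.5,0,68],[0,0,0],92]
    - [[0.5,0,80],[0,0,0],92]
    - [[0.5,0,84],[0,0,0],92]
    - [[0.5,0,84],[0,0,0],92]
    - [[0.5,0,84],[0,0,0],92]
    - [[0.5,0,84],[0,0,0],92]
    - [[0.5,0,84],[0,0,0],92]
    - [[0.5,0,84],[0,0,0],92]

```text
time: 47.7
ee_pos: [0.5407, 0.3288, 0.0121]
ee_rot: [0.0, 0.707, 0.707, 0.0]
ft_force: [0.3, -0.2, 0.2]
finger_gap: 0.0585
grip_force: 0.0
```

Request:
step_arm:
  increments:
    - [[0,0,0],[0,0,0],110]
    - [[0,0,0],[0,0,0],125]
    - [[0,0,0],[0,0,0],150]
    - [[0,0,0],[0,0,0],150]
    - [[0,0,0],[0,0,0],150]
    - [[0,0,-3],[0,0,0],150]
    - [[0,0,-15],[0,0,0],150]
    - [[0,0,-45],[0,0,0],150]
    - [[0,0,-80],[0,0,0],150]
    - [[0,0,-125],[0,0,0],150]
  force: 7

```text
time: 48.95
ee_pos: [0.5402, 0.3284, 0.1382]
ee_rot: [-0.0, 0.707, 0.707, -0.0]
ft_force: [-0.1, 0.1, -0.4]
finger_gap: 0.0436
grip_force: 7.0
```

```bash
python3 -c "
from h import *
go([.4727,-.0555,.0128])"; python3 chk.py s13 .4727,-.0562,.008
```

```text
tooly 0.0 pos [0.5402 0.3284 0.1382] j6 0.54 -> [-383.9, -67.4, 125.6]
.4727,-.0562,.008 [ 0.4734 -0.0572] (np.int32(374), 386.5625)
```

Request:
step_arm:
  increments:
    - [[-25,-5,0],[0,0,0],150]
    - [[-65,-12,0],[0,0,0],150]
    - [[-105,-20,0],[0,0,0],150]
    - [[-145,-28,0],[0,0,0],150]
    - [[-185,-36,0],[0,0,0],150]
    - [[-225,-44,0],[0,0,0],150]
    - [[-265,-52,0],[0,0,0],150]
    - [[-305,-60,0],[0,0,0],150]
    - [[-345,-67.5,0],[0,0,0],150]
    - [[-384,-67.5,0],[0,0,0],150]

```text
time: 50.25
ee_pos: [0.4728, -0.0566, 0.1377]
ee_rot: [0.0, 0.707, 0.707, 0.0]
ft_force: [0.8, -0.2, -1.9]
finger_gap: 0.0437
grip_force: 7.0
```

Request:
step_arm:
  increments:
    - [[0,0,15],[0,0,0],150]
    - [[0,0,40],[0,0,0],150]
    - [[0,0,65],[0,0,0],150]
    - [[0,0,82],[0,0,0],150]
    - [[0,0,90],[0,0,0],150]
    - [[0,0,93],[0,0,0],150]
    - [[0,0,93],[0,0,0],150]
    - [[0,0,93],[0,0,0],150]
    - [[0,0,93],[0,0,0],150]
    - [[0,0,93],[0,0,0],150]

```text
time: 51.5
ee_pos: [0.4733, -0.0554, 0.0441]
ee_rot: [0.0, 0.707, 0.707, 0.0]
ft_force: [0.5, 0.0, 0.1]
finger_gap: 0.0436
grip_force: 7.0
```

```bash
python3 -c "
from h import *
go([.4727,-.0558,.0381])
P,im=snap('side','d14');m=cupmask(im)
S=load('d9')
for c in((.4727,-.0562),):
    for Q,i in((P,im),load('e1side')): print(np.round(fit(Q,cupmask(i),np.round(proj(Q,np.array([*c,.02]))),CUP,.008,.03)[0],4))"
```

```text
tooly -0.0 pos [ 0.4733 -0.0554  0.0441] j6 -0.12 -> [-0.4, -0.6, 6.0]
[ 0.4697 -0.0696]
[ 0.4731 -0.057 ]
```

Request:
step_arm:
  increments:
    - [[-0.4,-0.5,1],[0,0,0],150]
    - [[-0.4,-0.5,2],[0,0,0],150]
    - [[-0.4,-0.5,3],[0,0,0],150]
    - [[-0.4,-0.5,4],[0,0,0],150]
    - [[-0.4,-0.5,5],[0,0,0],150]
    - [[-0.4,-0.5,5.8],[0,0,0],150]
    - [[-0.4,-0.5,5.8],[0,0,0],150]
    - [[-0.4,-0.5,5.8],[0,0,0],150]
    - [[-0.4,-0.5,5.8],[0,0,0],150]
    - [[-0.4,-0.5,5.8],[0,0,0],150]

```text
time: 52.8
ee_pos: [0.4727, -0.0557, 0.0381]
ee_rot: [0.0, 0.707, 0.707, 0.0]
ft_force: [0.1, 0.7, 0.4]
finger_gap: 0.0435
grip_force: 7.0
```

Request:
step_arm:
  increments:
    - [[0,0,0],[0,0,0],150]
    - [[0,0,0],[0,0,0],125]
    - [[0,0,0],[0,0,0],115]
    - [[0,0,0],[0,0,0],100]
    - [[0,0,0],[0,0,0],80]
    - [[0,0,0],[0,0,0],80]
    - [[0,0,-5],[0,0,0],80]
    - [[0,0,-30],[0,0,0],80]
    - [[0,0,-70],[0,0,0],80]
    - [[40,5,-120],[0,0,0],255]

```text
time: 54.05
ee_pos: [0.4769, -0.0176, 0.1578]
ee_rot: [-0.0, 0.708, 0.706, -0.001]
ft_force: [0.6, -0.6, 0.1]
finger_gap: 0.0552
grip_force: 0.0
```

Request:
step_arm:
  increments:
    - [[50,5,0],[0,0,0],255]
    - [[100,10,0],[0,0,0],255]
    - [[150,15,0],[0,0,0],255]
    - [[200,20,0],[0,0,0],255]
    - [[250,25,0],[0,0,0],255]
    - [[300,27,0],[0,0,0],255]
    - [[350,27,0],[0,0,0],255]
    - [[400,27,0],[0,0,0],255]
    - [[450,27,0],[0,0,0],255]
    - [[470,27,0],[0,0,0],255]

```text
time: 55.3
ee_pos: [0.504, 0.4557, 0.1568]
ee_rot: [-0.0, 0.706, 0.708, 0.0]
ft_force: [0.3, 0.4, 0.8]
finger_gap: 0.0004
grip_force: 0.0
```

Run:
```python
from h import *
go([.504,.455,.069])
S,a=snap("scene","s15");D,b=snap("side","d15")
cv2.imwrite("pics/fin.png",np.hstack([cv2.resize(a[120:270,150:380],(400,300),interpolation=3),cv2.resize(b[180:380,220:400],(400,300),interpolation=3)]))
```

```text
tooly 0.1 pos [0.504  0.4557 0.1568] j6 0.73 -> [-0.7, -0.0, 87.8]
```

View pics/fin.png

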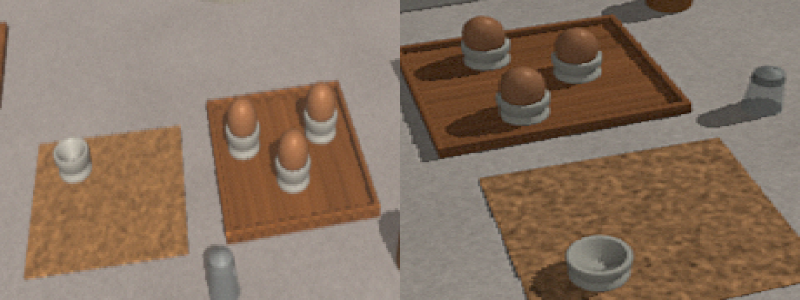

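The picture shows three eggs upright in three cups on the tray. The fourth cup stays on the mat and the salt is untouched. Now I'll shut the cover.

Request:
step_arm:
  increments:
    - [[0,0,20],[0,0,0],255]
    - [[0,0,45],[0,0,0],255]
    - [[0,0,70],[0,0,0],255]
    - [[0,0,83],[0,0,0],255]
    - [[0,0,88],[0,0,0],255]
    - [[0,0,88],[0,0,0],255]
    - [[-8,0,88],[0,0,0],255]
    - [[-18,0,88],[0,0,0],255]
    - [[-30,0,88],[0,0,0],255]
    - [[-42,0,88],[0,0,0],255]
  force: 10

```text
time: 56.65
ee_pos: [0.5049, 0.4107, 0.0693]
ee_rot: [0.0, 0.707, 0.707, 0.001]
ft_force: [1.2, 1.7, 1.9]
finger_gap: 0.0004
grip_force: 0.9
```

Request:
step_arm:
  increments:
    - [[-12,0,0],[0,0,0],255]
    - [[-24,0,0],[0,0,0],255]
    - [[-36,0,0],[0,0,0],255]
    - [[-48,0,0],[0,0,0],255]
    - [[-60,0,0],[0,0,0],255]
    - [[-72,0,0],[0,0,0],255]
    - [[-82,0,0],[0,0,0],255]
    - [[-90,0,0],[0,0,0],255]
    - [[-94,0,0],[0,0,0],255]
    - [[-94,0,0],[0,0,0],255]

```text
time: 57.9
ee_pos: [0.5041, 0.3167, 0.0686]
ee_rot: [-0.0, 0.707, 0.707, -0.001]
ft_force: [-0.6, 0.0, -0.3]
finger_gap: 0.0005
grip_force: 0.0
```

Request:
step_arm:
  increments:
    - [[-1,0,0],[0,0,0],255]
    - [[-2,0,0],[0,0,0],255]
    - [[-2.5,0,0],[0,0,0],255]
    - [[-3,0,0],[0,0,0],255]
    - [[-3.5,0,0],[0,0,0],255]
    - [[-4,0,0],[0,0,0],255]
    - [[-4,0,0],[0,0,0],255]
    - [[-4,0,0],[0,0,0],255]
    - [[-4,0,0],[0,0,0],255]
    - [[-4,0,0],[0,0,0],255]

```text
time: 59.15
ee_pos: [0.5046, 0.3131, 0.0688]
ee_rot: [0.0, 0.707, 0.707, 0.0]
ft_force: [-0.7, 1.1, 0.2]
finger_gap: 0.0007
grip_force: 0.3
```

Request:
step_arm:
  increments:
    - [[-0.5,0,0],[0,0,0],255]
    - [[-1,0,0],[0,0,0],255]
    - [[-1.5,0,0],[0,0,0],255]
    - [[-2,0,0],[0,0,0],255]
    - [[-2,0,0],[0,0,0],255]
    - [[-2,0,0],[0,0,0],255]
    - [[-2,0,0],[0,0,0],255]
    - [[-2,0,0],[0,0,0],255]
    - [[-2,0,0],[0,0,0],255]
    - [[-2,0,0],[0,0,0],255]

```text
time: 60.4
ee_pos: [0.5046, 0.3127, 0.0689]
ee_rot: [-0.001, 0.707, 0.707, 0.001]
ft_force: [-3.1, 8.1, -2.6]
finger_gap: 0.0003
grip_force: 4.3
```

Run:
```python
from h import *
s=monitor.read_state();print(s["ft_force"],s["ee_pos"])
S,a=snap("side","d16")
for c in(0,.005,.01): print(c,[proj(S,np.array([.504+d,.2985+c-.006,.0925])).round(1).tolist() for d in(-.04,.04)])
g=cv2.cvtColor(a,6);print(g[130:150,225:262:4])
```

```text
[-3.07279445  8.07668693 -2.58767464] [0.50461526 0.31270231 0.0688628 ]
0 [[229.5, 140.3], [259.5, 134.6]]
0.005 [[229.1, 139.3], [259.0, 133.6]]
0.01 [[228.6, 138.4], [258.4, 132.7]]
[[135 134 133  84  60  32 113 123 130 121]
 [137 136 142 111  54  29 109 122 125 123]
 [131 146 154 110  61  18 110 125 125 126]
 [154 141 139 102  55  27 112 124 121 122]
 [141 130 123 124  56  14 109 133 154 119]
 [124 123 124 130  53   8  98 158 167 123]
 [125 124 125 132  47  94  94 160 121 125]
 [127 126 131 118  85 102 102 114  94 124]
 [127 128 110  97 101 104  98  89  92 120]
 [124 118  93 103 100  99  95  99  88 128]
 [121 109 105  97  96  97  94  94  88 126]
 [125  99 100  97 101  93  90  93 114 125]
 [124 107  91  97  93  92  97 118 123 127]
 [126 104  97  96  94  95 121 130 124 122]
 [124 110  97  91 100 120 124 125 121 126]
 [122 125  95 112 124 128 122 128 125 125]
 [124 131 122 128 127 127 131 125 126 124]
 [120 123 126 128 126 124 124 125 127 124]
 [123 127 130 124 127 129 128 121 129 127]
 [127 128 125 122 123 123 127 128 130 124]]
```

The 8 N reaction shows the cover is at its stop, and the bar position agrees. I'll back off and lift clear.

Request:
step_arm:
  increments:
    - [[3,0,0],[0,0,0],255]
    - [[10,0,0],[0,0,0],255]
    - [[15,0,-20],[0,0,0],255]
    - [[15,0,-60],[0,0,0],255]
    - [[15,0,-100],[0,0,0],255]
    - [[15,0,-130],[0,0,0],255]
    - [[15,0,-150],[0,0,0],255]
    - [[15,0,-150],[0,0,0],255]
    - [[15,0,-150],[0,0,0],255]
    - [[15,0,-150],[0,0,0],255]

```text
time: 61.7
ee_pos: [0.5039, 0.3259, 0.2174]
ee_rot: [-0.0, 0.707, 0.707, -0.001]
ft_force: [0.3, -0.5, -0.5]
finger_gap: 0.0004
grip_force: 0.0
```

Run:
```python
from h import *
P,im=snap("wrist","w17");S,a=snap("scene","s17")
_,b=load("s15");print("scene diff tray",cv2.absdiff(a,b)[125:245,265:370].mean(),cv2.absdiff(a,b)[330:,:].mean())
# bar position in wrist view: bright blob near its expected place
for c in(0,.005,.01):print(c,proj(P,np.array([.504,.2985+c,.0925])).round(1))
x,y=np.round(proj(P,np.array([.504,.2985,.0925]))).astype(int);g=cv2.cvtColor(im,6);print(g[y-14:y+15,x-10:x+11].mean(1).round().tolist(),y-14)
```

```text
scene diff tray 4.091243386243386 2.4237872023809524
0 [320.3 211.7]
0.005 [320.3 207.4]
0.01 [320.3 203.1]
[156.0, 156.0, 156.0, 156.0, 155.0, 141.0, 107.0, 91.0, 98.0, 137.0, 176.0, 193.0, 200.0, 200.0, 199.0, 197.0, 196.0, 185.0, 161.0, 149.0, 155.0, 130.0, 72.0, 43.0, 26.0, 25.0, 26.0, 25.0, 25.0] 198
```

Run:
```python
from h import *
S,b=snap("side","d17");_,a=load("d15")
for n,(u,v) in(("side",(a,b)),("scene",(load("s15")[1],load("s17")[1]))):
    P=camera_params(n)
    for c in((.5488,.005),(.4708,.0657),(.473,-.056)):
        x,y=np.round(proj(P,np.array([*c,.055]))).astype(int);w=np.s_[y-18:y+18,x-14:x+14]
        print(n,c,cv2.absdiff(u,v)[w].mean().round(1),cv2.phaseCorrelate(*[cv2.cvtColor(k[w],6).astype(float) for k in(u,v)]))
```

```text
side (0.5488, 0.005) 3.5 ((-0.009510420509759143, -0.027076262179011934), 1.0117160934794618)
side (0.4708, 0.0657) 3.3 ((-0.11626765451855903, -0.03764093717683181), 1.0191747093126327)
side (0.473, -0.056) 24.0 ((15.165494146727951, 2.081054451082178), 0.41862855146710537)
scene (0.5488, 0.005) 2.5 ((0.08897624984004615, -0.01243481772829469), 0.9998003051901597)
scene (0.4708, 0.0657) 2.3 ((0.04475565882252042, -0.01845426221176183), 1.0313509912049397)
scene (0.473, -0.056) 22.2 ((0.8375453254181711, -7.8248529881808935), 0.5403531638520818)
```

The third egg's cup has been knocked since it was placed. I'll locate it and see how the egg sits, by numbers.

Run:
```python
from h import *
for n,o,w_ in(("side","d15","d17"),("scene","s15","s17")):
    P=camera_params(n);u=load(o)[1];v=load(w_)[1]
    x,y=np.round(proj(P,np.array([.473,-.056,.05]))).astype(int)
    t=u[y-20:y+20,x-14:x+14];W=v[y-60:y+60,x-60:x+60]
    r=cv2.matchTemplate(W,t,cv2.TM_CCOEFF_NORMED);_,m,_,l=cv2.minMaxLoc(r)
    d=np.array(l)-[46,40];q=proj(P,np.array([.473,-.056,.05]))+d
    print(n,"score",m,"shift px",d,"xy",atz(P,q,.05).round(4))
    # white cup mask & egg blobs near
    m=cupmask(v);print("cup fit?")
    nn,l,st,ce=cv2.connectedComponentsWithStats(m[y-50:y+50,x-60:x+60])
    for k in range(1,nn):
        if 60<st[k,4]<1500:print("  white",st[k],(ce[k]+[x-60,y-50]).round(1))
    m=eggmask(v);h=cv2.cvtColor(v,cv2.COLOR_BGR2HSV)
```

```text
side score 0.7466103434562683 shift px [-16   2] xy [ 0.4404 -0.0497  0.05  ]
cup fit?
  white [ 47   0  46   9 216] [278.8 193.5]
  white [103   0  17  28 243] [327.8 200. ]
  white [ 33  15  23  21 293] [258.7 217.6]
  white [ 74  26  23  19 289] [299.2 226.7]
  white [ 34  53  24  22 322] [260.3 256. ]
scene score 0.8471124768257141 shift px [45 -8] xy [0.4691 0.0659 0.05  ]
cup fit?
  white [ 51  44  20  16 206] [290.  183.4]
  white [ 96  46  19  15 209] [333.8 184.5]
  white [ 79  69  21  17 231] [318.1 208.5]
```

Run:
```python
from h import *
S=camera_params("scene");D=camera_params("side")
for n,s,d in(("c1",(290,183.4),(260.3,256)),("c2",(318.1,208.5),(299.2,226.7)),("c3",(333.8,184.5),(258.7,217.6))):print(n,tri([(S,s),(D,d)]))
X=tri([(S,(290,183.4)),(D,(260.3,256))])[0][:2]-tri([(S,(333.8,184.5)),(D,(258.7,217.6))])[0][:2]+[.4708,.0657];print("cup1",X)
for n,w in(("scene","s17"),("side","d17")):
    P=camera_params(n);v=load(w)[1]
    p3=proj(P,np.array([.4708,.0657,.055]));p1=proj(P,np.array([*X,.055]))
    g=lambda p,a:cv2.getRectSubPix(v,a,tuple(map(float,p)))
    t=g(p3,(26,38));W=g(p1,(46,58));r=cv2.matchTemplate(W,t,5);_,m,_,l=cv2.minMaxLoc(r);print(n,"match egg3 patch",round(m,3),"off",np.array(l)-10)
    for nm,c in(("e1",X),("e3",(.4708,.0657))):
        q=proj(P,np.array([*c,.031+.035]));sub=g(q,(35,41));h=cv2.cvtColor(sub,cv2.COLOR_BGR2HSV)
        print(nm,"white",)
        # rows printed as value map, coarse
        for row in h[::3]:print(" ".join(f"{a:3d}/{b:3d}" for a,b in zip(row[::3,1],row[::3,2])))
```

```text
c1 (array([ 0.44048769, -0.05124711,  0.01186237]), np.float64(0.000862639794586548))
c2 (array([0.54913038, 0.00379671, 0.01129634]), np.float64(0.0002856097206129274))
c3 (array([0.4712451 , 0.06506883, 0.01252188]), np.float64(0.0005877708381574238))
cup1 [ 0.44004259 -0.05061594]
scene match egg3 patch 0.821 off [1 0]
e1 white
 30/163  30/164  25/161  32/161  27/162  27/161  26/160  30/161  30/163  28/162  29/159  27/163
 28/164  27/163  26/160  25/163  29/159  27/162  27/162  29/161  28/164  28/164  28/162  27/162
 29/160  24/161  28/162  27/161  30/161  25/161  30/161  29/161  29/159  27/162  28/162  28/163
 29/160  29/159  27/160  29/161  30/160  27/160  30/162  28/162  29/161  29/161  27/160  31/165
 29/160  29/158  29/159  29/161  33/153  83/147  98/145  43/155  29/161  29/157  32/160  28/163
 29/159  29/156  27/158  29/156 117/135 136/173 137/183 132/160  42/157  28/162  27/158  26/159
 29/159  29/159  29/159  42/145 136/148 133/182 124/211 139/173 122/138 115/138 139/138 153/153
 77/149 110/150 121/133 121/ 95 131/148 138/170 135/179 137/168 132/141 146/126 149/128 151/120
[... 3973 characters left out ...]
/120  26/140  16/143  40/127
 28/136  23/144  16/145 141/ 76 120/ 85 138/ 89 131/103 128/112 131/113 155/105 171/ 82 152/ 72
 23/143  15/151  49/131 149/ 72 148/ 81 126/ 87 138/ 87 132/ 95 126/101 123/ 95 168/ 53 173/ 53
171/103 165/ 82 226/ 61 155/ 69 144/ 78 135/ 81 139/ 81 143/ 80 129/ 91  31/125 159/106 148/105
166/ 63 225/ 51 127/ 58  46/ 72 141/ 76 140/ 80 143/ 84 156/ 75 154/ 78  18/139 157/101 166/103
159/114 165/110 175/111  12/ 83  48/ 75 127/ 66 155/ 64  55/116  19/134  19/ 95 151/105 155/ 97
160/102 153/107 157/ 78  34/ 74  27/ 85  14/ 91  25/ 92  18/ 85  13/ 81  13/100 155/107 149/106
136/ 71 159/ 64 151/ 66  23/ 79  24/ 75  29/ 88  22/ 83  21/ 84  16/ 64  20/137 152/ 99 156/108
```

Run:
```python
from h import *
C={"e1":(.4400,-.0506),"e2":(.5488,.005),"e3":(.4708,.0657)};O={k:[] for k in C};B={k:[] for k in C}
for n,w in(("scene","s18"),("side","d18")):
    P,v=snap(n,w);h=cv2.cvtColor(v,cv2.COLOR_BGR2HSV)
    for k,c in C.items():
        for z,st in((.042,O),):
            # top of egg: match upright-egg model contour by correlating image patch of e2's egg-free template is overkill: use hue/sat band
            q=proj(P,np.array([*c,.031+.04]));x,y=np.round(q).astype(int)
            m=np.zeros(v.shape[:2],np.uint8);m[y-14:y+15,x-11:x+12]=1
            e=((h[:,:,1]>105)&(h[:,:,1]<143)&(h[:,:,2]>72)&(m>0)).astype(np.uint8);e=cv2.morphologyEx(e,cv2.MORPH_OPEN,np.ones((3,3)))
            nn,l,s,ce=cv2.connectedComponentsWithStats(e);j=1+s[1:,4].argmax();O[k].append((P,ce[j]));print(n,k,s[j],(ce[j]-q).round(2))
for k in C:X,r=tri(O[k]);print(k,X.round(4),r.round(4),(X[:2]-C[k]).round(4))
```

```text
scene e1 [279 161  19  19 250] [0.18 3.2 ]
scene e2 [309 184  18  21 235] [-0.94  2.32]
scene e3 [323 162  20  18 266] [-1.05  2.66]
side e1 [254 227  14  16 166] [ 3.03 -1.21]
side e2 [293 199  16  20 208] [2.51 1.19]
side e3 [251 191  14  15 123] [ 1.41 -0.2 ]
e1 [ 0.4479 -0.0503  0.069 ] 0.0023 [0.0079 0.0003]
e2 [0.5536 0.0017 0.0685] 0.0002 [ 0.0048 -0.0033]
e3 [0.4751 0.0634 0.0692] 0.0029 [ 0.0043 -0.0023]
```

```bash
python3 -c "
from bench import job_done
print(job_done())"
```

```text
the job is handed in; nothing more can be done
None
```

I handed the job in, but it returned no verdict: three eggs sit upright in three cups on the tray (one cup was knocked about 3 cm but still measures upright with its egg seated), the fourth cup is on the mat, and the cover is shut.

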